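Lock a circuit board's clamp post with a T-handle hex key

ROBOT

A 6-joint arm with a two-finger parallel gripper is mounted at the origin on the work surface. World frame = base frame: x ahead of the robot, y to its left, z up, the work surface at z = 0. Lengths are in m, angles in degrees, forces in N, time in s.
With the tool pointing down it reaches from about 0.375 to 0.9 m from the base axis. Payload 3.1 kg.
Tool frame: the origin (TCP) lies between the finger pads; the fingertips stand 22 mm ahead of it and the grasp point (between the pads) lies 3 mm ahead of it; y points along the fingers, x is the direction in which the jaws open and shut, and the axes are right-handed (so a half turn about y gives the same grasp; the last joint's range is limited). The gripper opens to 87 mm and grips with 3 to 60 N. Pads are 19 mm wide; open, the fingers measure 117 mm over their backs; the gripper's body (75 mm by 190 mm) begins 51 mm behind the grasp point.
Start: joints at [53.772, 30.224, 82.088, -0, 67.689, -10.227], TCP at [0.274, 0.562, 0.245] pointing down, gripper open.
Joint ranges: [-176.69, 176.69], [-43.24, 126.21], [12.49, 139.97], [-82, 262], [0, 151.66], [-163.58, 163.58]. Speed limits (degrees/s): [159.86, 159.86, 180, 180, 180, 180].

INTERFACE

Orientations are given as a 3x3 rotation matrix whose columns are the frame's x, y, z axes.
In Python, from rig import bot, imaging, workorder gives the robot as it stands. The module is installed in compiled form; this text tells all that it offers.
- The arm moves only by the tool drive_tool, never from a script. Its argument "commands" is a list of rows, each an object of numbers: "dx", "dy", "dz": the shift along the tool's x, y, z normalised to -1 to 1, where 1 is 4 cm; "wx", "wy", "wz": the turn, a rotation vector about the tool's x, y, z normalised to -1 to 1, where 1 is pi/2 rad; "grip": the finger opening in mm, from 0 to 87. In form: [{"dx": .., "dy": .., "dz": .., "wx": .., "wy": .., "wz": .., "grip": ..}, ...]. A call has 1 to 8 rows; each row shifts and turns the commanded pose from where the row before left it, along the tool's axes as they then stand; what a row does not reach is not made up. A row lasts 1/8 s, in which the tool goes at most 62.5 mm and 10.7 degrees, less where a joint would pass 70% of its speed; a pose out of reach is approached as far as the arm can. A call with a number of a shift or a turn outside -1 to 1 is refused whole. A call with a gripper value outside its range is refused whole. The fingers move at their own pace and stop on an object; the grip force is fixed at half the most. Time passes only in rows, so rows that do not move let the fingers close. It gives the time, the measured TCP pose, the force and the opening at its end, in the units of the state.
- bot.read_state(): the state, without advancing time (a new reading comes with each control period).
- imaging.capture(name): name is "scene" or "top"; returns (picture, depth): 400x640x3 uint8, red, green, blue; 400x640 float32, m along the optical axis (not along the pixel's ray), 0 where there is no reading.
- imaging.get_calibration(name): a dict with "mtx" (3x3 intrinsics, pixels), "world_to_cam" (4x4, takes a point from world to camera coordinates). Camera axes: x right, y down, z forward; pixel columns grow to the right and rows downward; lengths in m; the calibration is good to about 2 mm. A picture is of the moment at which its call begins. get_calibration takes no time and is no camera call.
- workorder.hand_in(): hands the job in, once; it reports no verdict.
The state is a dict: "time_s": time; "joint_positions": joint angles; "qvel": joint speeds; "tau": joint torques, N m; "position": TCP position; "tcp_rot": TCP orientation; "force": force on the tool from outside, world axes, zero at the start; "moment": the same for the moment, N m; "opening": opening from 0.0 (shut) to 1.0 (fully open).
Only numpy, scipy, OpenCV 4.12 (cv2) and the standard library are available. Lean on these libraries where they do the work, as an engineer would, in place of code of your own. Each camera call takes 0.05 s, during which the arm holds its last target. There are 200 camera calls.

TASK

Take the red T-handle hex key out of its stand and lower it into the bore of the clamp post; feel gently for the hidden hex socket, turning the key until it drops fully in, pressing only lightly, with a few newtons, until it does. Then turn the key clockwise, seen from above, until the post's blue tab lies over the circuit board against its stop, and let go, leaving the key standing in the socket. Move the tab only through the key, keep the robot itself off the fixture, and leave the multimeter, tape roll and bottle where they are.

Things in the scene. Friction and masses are not known exactly. Their poses are not given: they have to be found in the camera images.
- key_grip (a point): Centre of the red handle bar of the T-handle hex key: 90 mm long (the key's own x), 20 thick (its y), 30 high (its z). Loose, 0.34 to 0.53 kg. At the start the key stands upright in its stand, shaft 40 mm deep in a loose bore, turned any way.
- hex_key: The same key; origin at the centre of the shaft's tip, 90 mm straight below the handle's centre; z points up the shaft. Steel hex shaft, 22 mm across flats, 25.4 across corners, two opposite corners lying along the handle's length; tip flat and square-edged.
- stand: Black key stand, fixed: base 70 x 70 x 10 mm with an upright tube, 48 mm outside, bore about 28 mm, rim at 50 mm, floor of the bore at 10 mm. Origin at the centre of its underside, z up.
- fixture: Board fixture, fixed: aluminium base 130 (x) x 230 (y) x 12 mm; a green circuit board 100 x 150 mm, 22 mm high, over its -y part, components up to 31 mm high; and the clamp post, 54 mm across and 62 mm high, with its axis at x = 0, y = +80 mm. Origin at the centre of its underside, z up; may be turned a little.
- post_mouth (a point): Centre of the open top of the clamp post, 62 mm above the bench. A round bore, 26.8 mm across with a 3 mm funnel at the rim, goes 18 mm straight down to the hex socket and guides the key's corners.
- socket_mouth (a point): Centre of the hex socket's mouth, 18 mm below the post's top: 22.7 mm across flats, sharp-edged, 14 mm deep, about 4 deg play either way. Which way its flats face is neither marked nor measured and differs each time (repeats every 60 deg). A key not lined up rests on its edge; sliding round there under a light push does not turn the post, which is stiff (0.12 N m).
- clamp_tab (a joint): Turn of the clamp post with its blue tab (tab reaches 66 mm from the post's axis, 24 to 30 mm above the bench), rad, growing clockwise seen from above: 0 to 0.15 at the start (tab off the board), 1.2 at the stop, where the tab points along the fixture's -y, over the board.
- multimeter: Red and blue multimeter lying flat, 90 x 170 x 40 mm, a bystander. Origin under its centre.
- tape_roll: Amber tape roll lying flat, 70 mm across, 20 mm high, a bystander. Origin under its centre.
- cleaner_bottle: Yellow plastic bottle, 52 mm across, 140 mm high, a bystander. Origin under its centre.

How it is judged:
By the outcome, as a careful person would: the job done as asked, in the order asked, and still so for the second after the job is handed in, with the robot touching nothing.
It also fails if it takes over 64 s, if anything falls off the work surface, if the arm or the gripper's body presses on something with over 40 N, if the wrist force passes 120 N, or if a joint passes its speed limit or range.

## Working session

There is one attempt and no reset: what is moved stays moved. The work goes in short steps, Python scripts to look and compute and a tool call to move; the robot and the scene stay as the last step left them, time stands still between calls to the robot, and variables do not carry over. Pictures are saved under pics/ and viewed, on a budget of 10 in all, crops included, one or two more only if the job needs it, and the job is handed in when it is done.

Besides the shell and the picture viewer there is one more tool, called after ">>>" in YAML: its name, and indented under it one key for each argument. drive_tool: Moves the arm, as the interface text tells. Its arguments: {"type":"object","properties":{"commands":{"type":"array"}},"required":["commands"]}

```bash
mkdir -p pics; python3 - <<'E'
from rig import bot, imaging
import cv2, numpy as np
for n in ("scene","top"):
    p,d=imaging.capture(n); c=imaging.get_calibration(n)
    np.savez(f"{n}0.npz",p=p,d=d,K=c["mtx"],T=c["world_to_cam"])
    cv2.imwrite(f"pics/{n}0.png",p[:,:,::-1]); T=np.array(c["world_to_cam"])
    print(n,np.round(c["mtx"],1).tolist(),"cam at",-T[:3,:3].T@T[:3,3],np.round(T,3).tolist())
s=bot.read_state();print(s)
E
```

```text
scene [[493.1, 0.0, 316.3], [0.0, 493.1, 200.5], [0.0, 0.0, 1.0]] cam at [1.1762524  0.58428092 0.73492457] [[-0.735, 0.677, 0.015, 0.459], [0.424, 0.477, -0.77, -0.211], [-0.529, -0.56, -0.638, 1.418], [0.0, 0.0, 0.0, 1.0]]
top [[393.0, 0.0, 318.9], [0.0, 393.0, 197.5], [0.0, 0.0, 1.0]] cam at [ 0.44089068 -0.0036366   0.96270114] [[-0.076, -0.997, 0.005, 0.025], [-0.976, 0.073, -0.204, 0.627], [0.203, -0.02, -0.979, 0.853], [0.0, 0.0, 0.0, 1.0]]
{'time_s': 0.1, 'joint_positions': array([ 5.37711553e+01,  3.02725714e+01,  8.21485417e+01, -1.12844391e-03,
        6.76904724e+01, -1.02264119e+01]), 'qvel': array([-0.06260832, -0.2086277 , -0.08581291,  0.05762315, -0.04783292,
       -0.07065766]), 'tau': array([-7.81322542e-04, -4.40990067e+01, -1.77149177e+01,  6.33881078e-02,
        5.34217805e-02, -4.40962731e-05]), 'position': array([0.27360459, 0.56124341, 0.2436837 ]), 'tcp_rot': array([[ 4.38401483e-01, -1.13631674e-03, -8.98778531e-01],
       [ 8.98777199e-01, -1.58177092e-03,  4.38402833e-01],
       [-1.91982622e-03, -9.99998103e-01,  3.27844858e-04]]), 'force': array([ 0.4580269 , -0.03669586,  0.41165968]), 'moment': array([ 0.00793387, -0.01168621, -0.00476977]), 'opening': 1.000926252818136}
```

View pics/scene0.png

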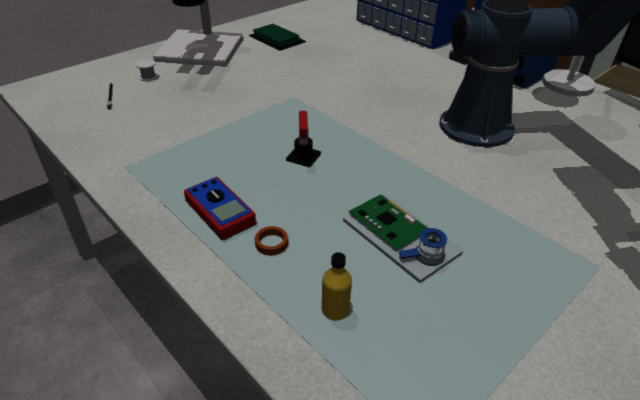

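View pics/top0.png

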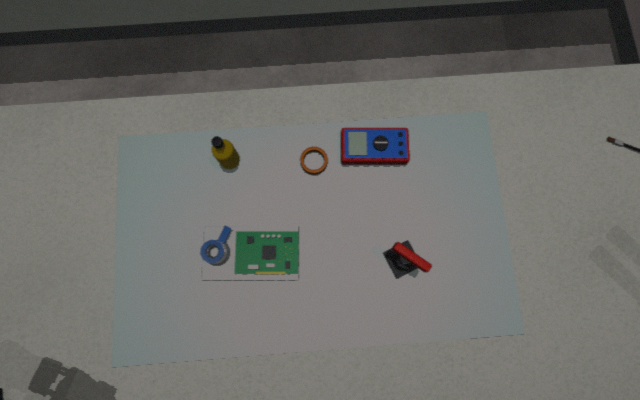

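```bash
cat > h.py <<'E'
import numpy as np, cv2
def cloud(p,d,K,T):
    v,u=np.mgrid[:400,:640]; K=np.array(K);T=np.array(T)
    P=np.stack([(u-K[0,2])/K[0,0]*d,(v-K[1,2])/K[1,1]*d,d],-1)
    W=(P-T[:3,3])@T[:3,:3]; W[d<=0]=np.nan
    hsv=cv2.cvtColor(p,cv2.COLOR_RGB2HSV)
    return W,hsv
def plane(uv,z,K,T):
    K=np.array(K);T=np.array(T); uv=np.atleast_2d(uv)
    r=np.c_[(uv-K[:2,2])/np.diag(K)[:2],np.ones(len(uv))]@T[:3,:3]; c=-T[:3,:3].T@T[:3,3]
    return c+r*((z-c[2])/r[:,2])[:,None]
def red(h): return ((h[...,0]<6)|(h[...,0]>174))&(h[...,1]>150)&(h[...,2]>60)
def blue(h): return (h[...,0]>100)&(h[...,0]<125)&(h[...,1]>120)&(h[...,2]>50)
def green(h): return (h[...,0]>45)&(h[...,0]<85)&(h[...,1]>120)
E
python3 - <<'E'
from h import *
for n in ("scene","top"):
    f=np.load(f"{n}0.npz"); W,h=cloud(f["p"],f["d"],f["K"],f["T"])
    X,Y,Z=W[...,0],W[...,1],W[...,2]
    m=red(h)&(Z>.07)&(Z<.13)&(Y<-.1); q=W[m]
    print(n,"key n",m.sum(),"z",np.percentile(q[:,2],[2,50,98]).round(4))
    t=q[q[:,2]>np.percentile(q[:,2],98)-.008]
    r=cv2.minAreaRect((t[:,:2]*1e3).astype(np.float32)); print(" top rect",r)
    # 2D: red contour onto z=.115 plane
    vu=np.argwhere(m)[:,::-1].astype(float); g=plane(vu,.115,f["K"],f["T"]); print(" planar rect",cv2.minAreaRect((g[:,:2]*1e3).astype(np.float32)))
    m=blue(h)&(Y>.1)&(Z<.09); q=W[m]
    ring=q[(q[:,2]>.055)]; print(" ring n",len(ring),"z",np.percentile(ring[:,2],[2,50,98]).round(4),"ctr",((ring.min(0)+ring.max(0))/2).round(4),"mean",ring.mean(0).round(4),"ext",np.ptp(ring,0).round(4), cv2.minEnclosingCircle((ring[:,:2]*1e3).astype(np.float32)))
    tab=q[(q[:,2]>.018)&(q[:,2]<.036)]; print(" tab mean",tab.mean(0).round(4), "n",len(tab))
    m=green(h)&(Z>.012)&(Z<.04)&(Y>.0)&(Y<.4)&(X>.3)
    print(" board",cv2.minAreaRect((plane(np.argwhere(m)[:,::-1].astype(float),.022,f["K"],f["T"])[:,:2]*1e3).astype(np.float32)))
    t=(X>.25)&(X<.45)&(Y<-.1)&(Z>.006)&(Z<.014)&(f["p"].max(-1)<60); print(" stand",cv2.minAreaRect((W[t][:,:2]*1e3).astype(np.float32)))
E
```

```text
scene key n 129 z [0.1122 0.1154 0.1178]
 top rect ((474.6943054199219, -212.52337646484375), (88.329833984375, 16.66763687133789), 50.41545486450195)
 planar rect ((475.64129638671875, -209.6177978515625), (86.24986267089844, 16.756328582763672), 48.80842590332031)
 ring n 285 z [0.0589 0.062  0.0644] ctr [0.5234 0.2303 0.0613] mean [0.5234 0.2298 0.0619] ext [0.052  0.0531 0.0083] ((522.5380249023438, 229.71551513671875), 27.177804946899414)
 tab mean [0.564  0.2079 0.0301] n 125
 board ((514.23828125, 110.14968872070312), (149.52015686035156, 99.3924789428711), 85.75631713867188)
 stand ((351.3371887207031, -576.732666015625), (780.9569091796875, 196.04940795898438), 89.91683197021484)
top key n 351 z [0.11   0.1136 0.1165]
 top rect ((473.4254455566406, -210.48199462890625), (87.60028839111328, 19.09092903137207), 49.28374099731445)
 planar rect ((473.3590393066406, -209.87600708007812), (87.44239807128906, 19.086809158325195), 50.11909866333008)
 ring n 197 z [0.058  0.0611 0.0642] ctr [0.5216 0.2296 0.0613] mean [0.5227 0.2279 0.0611] ext [0.0505 0.0466 0.0083] ((521.533935546875, 229.377685546875), 25.47704315185547)
 tab mean [0.5619 0.2085 0.029 ] n 100
 board ((513.37060546875, 110.69468688964844), (145.30372619628906, 94.3525390625), 85.6899642944336)
 stand ((442.0369873046875, -214.06768798828125), (18.336137771606445, 57.56195831298828), 4.9817214012146)
```

```bash
cat > plan.py <<'E'
# plan.py x y z yaw n : print rows
import sys, json, numpy as np
from scipy.spatial.transform import Rotation as R, Slerp
from rig import bot
s=bot.read_state(); p0=s["position"]; R0=s["tcp_rot"]
x,y,z,yaw=map(float,sys.argv[1:5]); n=int(sys.argv[5])
a=np.radians(yaw); X=np.array([np.cos(a),np.sin(a),0]); Y=np.array([0,0,-1.]); R1=np.c_[X,Y,np.cross(X,Y)]
rel=R.from_matrix(R0.T@R1).as_rotvec(); w=rel/n/(np.pi/2); d=(np.array([x,y,z])-p0)/n
print(s["time_s"],"pos",p0.round(4),"yaw",np.degrees(np.arctan2(R0[1,0],R0[0,0])).round(2),"tilt",np.degrees(R0[2,[0,2]]).round(2),"F",s["force"].round(1),"M",s["moment"].round(2),"op",round(s["opening"]*87,1),"q",s["joint_positions"].round(1))
rows=[]
for i in range(n):
    v=(R0@R.from_rotvec(rel*i/n).as_matrix()).T@d/.04
    rows.append(dict(zip(("dx","dy","dz","wx","wy","wz"),[round(float(k),3) for k in (*v,*w)])))
for r in rows: print(json.dumps(r))
E
python3 plan.py 0.4742 -0.2105 0.17 -40.3 24
```

```text
0.1 pos [0.2736 0.5612 0.2437] yaw 64.0 tilt [-0.11  0.02] F [ 0.5 -0.   0.4] M [ 0.01 -0.01 -0.  ] op 87.1 q [ 53.8  30.3  82.1  -0.   67.7 -10.2]
{"dx": -0.631, "dy": 0.078, "dz": -0.54, "wx": 0.0, "wy": 0.048, "wz": -0.0}
{"dx": -0.588, "dy": 0.078, "dz": -0.587, "wx": 0.0, "wy": 0.048, "wz": -0.0}
{"dx": -0.542, "dy": 0.078, "dz": -0.629, "wx": 0.0, "wy": 0.048, "wz": -0.0}
{"dx": -0.493, "dy": 0.078, "dz": -0.669, "wx": 0.0, "wy": 0.048, "wz": -0.0}
{"dx": -0.441, "dy": 0.077, "dz": -0.704, "wx": 0.0, "wy": 0.048, "wz": -0.0}
{"dx": -0.386, "dy": 0.077, "dz": -0.735, "wx": 0.0, "wy": 0.048, "wz": -0.0}
{"dx": -0.329, "dy": 0.077, "dz": -0.763, "wx": 0.0, "wy": 0.048, "wz": -0.0}
{"dx": -0.27, "dy": 0.077, "dz": -0.785, "wx": 0.0, "wy": 0.048, "wz": -0.0}
{"dx": -0.21, "dy": 0.077, "dz": -0.804, "wx": 0.0, "wy": 0.048, "wz": -0.0}
{"dx": -0.149, "dy": 0.077, "dz": -0.817, "wx": 0.0, "wy": 0.048, "wz": -0.0}
{"dx": -0.086, "dy": 0.077, "dz": -0.826, "wx": 0.0, "wy": 0.048, "wz": -0.0}
{"dx": -0.023, "dy": 0.077, "dz": -0.83, "wx": 0.0, "wy": 0.048, "wz": -0.0}
{"dx": 0.04, "dy": 0
[... 198 characters left out ...]
wz": -0.0}
{"dx": 0.226, "dy": 0.077, "dz": -0.799, "wx": 0.0, "wy": 0.048, "wz": -0.0}
{"dx": 0.286, "dy": 0.077, "dz": -0.78, "wx": 0.0, "wy": 0.048, "wz": -0.0}
{"dx": 0.344, "dy": 0.077, "dz": -0.756, "wx": 0.0, "wy": 0.048, "wz": -0.0}
{"dx": 0.4, "dy": 0.077, "dz": -0.728, "wx": 0.0, "wy": 0.048, "wz": -0.0}
{"dx": 0.454, "dy": 0.077, "dz": -0.695, "wx": 0.0, "wy": 0.048, "wz": -0.0}
{"dx": 0.506, "dy": 0.077, "dz": -0.659, "wx": 0.0, "wy": 0.048, "wz": -0.0}
{"dx": 0.554, "dy": 0.077, "dz": -0.619, "wx": 0.0, "wy": 0.048, "wz": -0.0}
{"dx": 0.599, "dy": 0.077, "dz": -0.575, "wx": 0.0, "wy": 0.048, "wz": -0.0}
{"dx": 0.641, "dy": 0.077, "dz": -0.528, "wx": 0.0, "wy": 0.048, "wz": -0.0}
```

>>> drive_tool:
  commands:
    - {"dx": -0.63,"dy": 0.08,"dz": -0.54,"wy": 0.048,"grip": 87}
    - {"dx": -0.59,"dy": 0.08,"dz": -0.59,"wy": 0.048,"grip": 87}
    - {"dx": -0.54,"dy": 0.08,"dz": -0.63,"wy": 0.048,"grip": 87}
    - {"dx": -0.49,"dy": 0.08,"dz": -0.67,"wy": 0.048,"grip": 87}
    - {"dx": -0.44,"dy": 0.08,"dz": -0.7,"wy": 0.048,"grip": 87}
    - {"dx": -0.39,"dy": 0.08,"dz": -0.73,"wy": 0.048,"grip": 87}
    - {"dx": -0.33,"dy": 0.08,"dz": -0.76,"wy": 0.048,"grip": 87}
    - {"dx": -0.27,"dy": 0.08,"dz": -0.79,"wy": 0.048,"grip": 87}

```text
schema error: expected keys dx, dy, dz, wx, wy, wz, grip
```

>>> drive_tool:
  commands:
    - {"dx": -0.21,"dy": 0.08,"dz": -0.8,"wy": 0.048,"grip": 87}
    - {"dx": -0.15,"dy": 0.08,"dz": -0.82,"wy": 0.048,"grip": 87}
    - {"dx": -0.09,"dy": 0.08,"dz": -0.83,"wy": 0.048,"grip": 87}
    - {"dx": -0.02,"dy": 0.08,"dz": -0.83,"wy": 0.048,"grip": 87}
    - {"dx": 0.04,"dy": 0.08,"dz": -0.83,"wy": 0.048,"grip": 87}
    - {"dx": 0.1,"dy": 0.08,"dz": -0.82,"wy": 0.048,"grip": 87}
    - {"dx": 0.16,"dy": 0.08,"dz": -0.81,"wy": 0.048,"grip": 87}
    - {"dx": 0.23,"dy": 0.08,"dz": -0.8,"wy": 0.048,"grip": 87}

```text
schema error: expected keys dx, dy, dz, wx, wy, wz, grip
```

>>> drive_tool:
  commands:
    - {"dx": 0.29,"dy": 0.08,"dz": -0.78,"wy": 0.048,"grip": 87}
    - {"dx": 0.34,"dy": 0.08,"dz": -0.76,"wy": 0.048,"grip": 87}
    - {"dx": 0.4,"dy": 0.08,"dz": -0.73,"wy": 0.048,"grip": 87}
    - {"dx": 0.45,"dy": 0.08,"dz": -0.7,"wy": 0.048,"grip": 87}
    - {"dx": 0.51,"dy": 0.08,"dz": -0.66,"wy": 0.048,"grip": 87}
    - {"dx": 0.55,"dy": 0.08,"dz": -0.62,"wy": 0.048,"grip": 87}
    - {"dx": 0.6,"dy": 0.08,"dz": -0.58,"wy": 0.048,"grip": 87}
    - {"dx": 0.64,"dy": 0.08,"dz": -0.53,"wy": 0.048,"grip": 87}

```text
schema error: expected keys dx, dy, dz, wx, wy, wz, grip
```

```bash
python3 plan.py 0.4742 -0.2105 0.111 -40.3 4
```

```text
0.1 pos [0.2736 0.5612 0.2437] yaw 64.0 tilt [-0.11  0.02] F [ 0.5 -0.   0.4] M [ 0.01 -0.01 -0.  ] op 87.1 q [ 53.8  30.3  82.1  -0.   67.7 -10.2]
{"dx": -3.784, "dy": 0.835, "dz": -3.242, "wx": 0.0, "wy": 0.29, "wz": -0.0}
{"dx": -1.974, "dy": 0.833, "dz": -4.575, "wx": 0.0, "wy": 0.29, "wz": -0.0}
{"dx": 0.237, "dy": 0.831, "dz": -4.978, "wx": 0.0, "wy": 0.29, "wz": -0.0}
{"dx": 2.401, "dy": 0.829, "dz": -4.367, "wx": 0.0, "wy": 0.29, "wz": -0.0}
```

All keys are needed in each row.

>>> drive_tool:
  commands:
    - {"dx": -0.63,"dy": 0.08,"dz": -0.54,"wx": 0,"wy": 0.048,"wz": 0,"grip": 87}
    - {"dx": -0.59,"dy": 0.08,"dz": -0.59,"wx": 0,"wy": 0.048,"wz": 0,"grip": 87}
    - {"dx": -0.54,"dy": 0.08,"dz": -0.63,"wx": 0,"wy": 0.048,"wz": 0,"grip": 87}
    - {"dx": -0.49,"dy": 0.08,"dz": -0.67,"wx": 0,"wy": 0.048,"wz": 0,"grip": 87}
    - {"dx": -0.44,"dy": 0.08,"dz": -0.7,"wx": 0,"wy": 0.048,"wz": 0,"grip": 87}
    - {"dx": -0.39,"dy": 0.08,"dz": -0.73,"wx": 0,"wy": 0.048,"wz": 0,"grip": 87}
    - {"dx": -0.33,"dy": 0.08,"dz": -0.76,"wx": 0,"wy": 0.048,"wz": 0,"grip": 87}
    - {"dx": -0.27,"dy": 0.08,"dz": -0.79,"wx": 0,"wy": 0.048,"wz": 0,"grip": 87}

```text
time_s: 1.1
position: [0.3411, 0.3036, 0.2187]
tcp_rot: [[0.872, -0.0, -0.49], [0.49, -0.0, 0.872], [-0.0, -1.0, -0.0]]
force: [0.0, 0.4, 0.3]
opening: 1.0
```

>>> drive_tool:
  commands:
    - {"dx": -0.21,"dy": 0.08,"dz": -0.8,"wx": 0,"wy": 0.048,"wz": 0,"grip": 87}
    - {"dx": -0.15,"dy": 0.08,"dz": -0.82,"wx": 0,"wy": 0.048,"wz": 0,"grip": 87}
    - {"dx": -0.09,"dy": 0.08,"dz": -0.83,"wx": 0,"wy": 0.048,"wz": 0,"grip": 87}
    - {"dx": -0.02,"dy": 0.08,"dz": -0.83,"wx": 0,"wy": 0.048,"wz": 0,"grip": 87}
    - {"dx": 0.04,"dy": 0.08,"dz": -0.83,"wx": 0,"wy": 0.048,"wz": 0,"grip": 87}
    - {"dx": 0.1,"dy": 0.08,"dz": -0.82,"wx": 0,"wy": 0.048,"wz": 0,"grip": 87}
    - {"dx": 0.16,"dy": 0.08,"dz": -0.81,"wx": 0,"wy": 0.048,"wz": 0,"grip": 87}
    - {"dx": 0.23,"dy": 0.08,"dz": -0.8,"wx": 0,"wy": 0.048,"wz": 0,"grip": 87}

```text
time_s: 2.1
position: [0.4093, 0.0469, 0.1931]
tcp_rot: [[0.996, -0.0, 0.092], [-0.092, 0.0, 0.996], [-0.0, -1.0, 0.0]]
force: [-0.2, 0.8, 0.0]
opening: 0.999
```

>>> drive_tool:
  commands:
    - {"dx": 0.29,"dy": 0.08,"dz": -0.78,"wx": 0,"wy": 0.048,"wz": 0,"grip": 87}
    - {"dx": 0.34,"dy": 0.08,"dz": -0.76,"wx": 0,"wy": 0.048,"wz": 0,"grip": 87}
    - {"dx": 0.4,"dy": 0.08,"dz": -0.73,"wx": 0,"wy": 0.048,"wz": 0,"grip": 87}
    - {"dx": 0.45,"dy": 0.08,"dz": -0.7,"wx": 0,"wy": 0.048,"wz": 0,"grip": 87}
    - {"dx": 0.51,"dy": 0.08,"dz": -0.66,"wx": 0,"wy": 0.048,"wz": 0,"grip": 87}
    - {"dx": 0.55,"dy": 0.08,"dz": -0.62,"wx": 0,"wy": 0.048,"wz": 0,"grip": 87}
    - {"dx": 0.6,"dy": 0.08,"dz": -0.58,"wx": 0,"wy": 0.048,"wz": 0,"grip": 87}
    - {"dx": 0.64,"dy": 0.08,"dz": -0.53,"wx": 0,"wy": 0.048,"wz": 0,"grip": 87}

```text
time_s: 3.1
position: [0.478, -0.2103, 0.1674]
tcp_rot: [[0.768, -0.001, 0.641], [-0.641, 0.0, 0.768], [-0.001, -1.0, 0.0]]
force: [0.3, 0.5, -0.3]
opening: 1.001
```

```bash
python3 plan.py 0.4742 -0.2105 0.111 -40.3 4
python3 - <<'E'
from h import *
f=np.load("top0.npz"); W,h=cloud(f["p"],f["d"],f["K"],f["T"])
dark=(f["p"].max(-1)<50)&(np.abs(W[...,0]-.47)<.08)&(np.abs(W[...,1]+.21)<.08)
vu=np.argwhere(dark)[:,::-1].astype(float); g=plane(vu,.01,f["K"],f["T"])
print(dark.sum(),cv2.minAreaRect((g[:,:2]*1e3).astype(np.float32)))
f=np.load("scene0.npz"); W,h=cloud(f["p"],f["d"],f["K"],f["T"])
dark=(f["p"].max(-1)<50)&(np.abs(W[...,0]-.47)<.08)&(np.abs(W[...,1]+.21)<.08)
q=W[dark];lo=q[q[:,2]<.02]; print(dark.sum(),np.median(q[:,2]),cv2.minAreaRect((lo[:,:2]*1e3).astype(np.float32)))
m=red(h)&(W[...,2]>.075)&(W[...,2]<.13)&(W[...,1]<-.1); q=W[m]; q=q[np.isfinite(q[:,0])]
a=np.radians(49.7); t=(q[:,:2]-[.4742,-.2105])@[np.cos(a),np.sin(a)]
for lo in range(-45,45,15):
    k=(t>lo/1e3)&(t<lo/1e3+.015); print(lo,k.sum(),np.percentile(q[k,2],[10,50,90]).round(4))
E
```

```text
3.1 pos [ 0.478  -0.2103  0.1674] yaw -39.84 tilt [-0.04  0.  ] F [ 0.3  0.5 -0.3] M [-0.08  0.1   0.02] op 87.1 q [-36.   28.8 101.1   0.   50.2   3.8]
{"dx": -0.017, "dy": 0.352, "dz": -0.016, "wx": -0.0, "wy": 0.001, "wz": -0.0}
{"dx": -0.017, "dy": 0.352, "dz": -0.016, "wx": -0.0, "wy": 0.001, "wz": -0.0}
{"dx": -0.017, "dy": 0.352, "dz": -0.016, "wx": -0.0, "wy": 0.001, "wz": -0.0}
{"dx": -0.017, "dy": 0.352, "dz": -0.016, "wx": -0.0, "wy": 0.001, "wz": -0.0}
529 ((472.2540283203125, -210.22447204589844), (68.29338836669922, 65.73217010498047), 20.87195587158203)
675 0.024043750024555548 ((476.1869812011719, -210.7711944580078), (69.96855163574219, 70.38233947753906), 23.176862716674805)
-45 14 [0.1139 0.1154 0.1163]
-30 22 [0.1145 0.1159 0.1174]
-15 20 [0.1139 0.1156 0.1168]
0 23 [0.1135 0.1155 0.1171]
15 24 [0.1138 0.1156 0.1172]
30 25 [0.1132 0.1149 0.1162]
```

>>> drive_tool:
  commands:
    - {"dx": -0.035,"dy": 0.35,"dz": -0.03,"wx": 0,"wy": 0.005,"wz": 0,"grip": 87}
    - {"dx": -0.035,"dy": 0.35,"dz": -0.03,"wx": 0,"wy": 0,"wz": 0,"grip": 87}
    - {"dx": 0,"dy": 0.35,"dz": 0,"wx": 0,"wy": 0,"wz": 0,"grip": 87}
    - {"dx": 0,"dy": 0.36,"dz": 0,"wx": 0,"wy": 0,"wz": 0,"grip": 60}
    - {"dx": 0,"dy": 0,"dz": 0,"wx": 0,"wy": 0,"wz": 0,"grip": 30}
    - {"dx": 0,"dy": 0,"dz": 0,"wx": 0,"wy": 0,"wz": 0,"grip": 10}
    - {"dx": 0,"dy": 0,"dz": 0,"wx": 0,"wy": 0,"wz": 0,"grip": 10}
    - {"dx": 0,"dy": 0,"dz": 0,"wx": 0,"wy": 0,"wz": 0,"grip": 10}

```text
time_s: 4.1
position: [0.4746, -0.2096, 0.1118]
tcp_rot: [[0.765, 0.001, 0.644], [-0.644, -0.001, 0.765], [0.001, -1.0, 0.0]]
force: [0.0, -0.0, 0.0]
opening: 0.516
```

```bash
python3 plan.py 0.4742 -0.2105 0.21 -40.3 4
```

```text
4.1 pos [ 0.4746 -0.2096  0.1118] yaw -40.13 tilt [0.06 0.  ] F [ 0. -0.  0.] M [-0.1   0.15 -0.04] op 44.9 q [-36.2  33.9 103.9  -0.   42.1   3.9]
{"dx": 0.003, "dy": -0.614, "dz": -0.006, "wx": -0.0, "wy": 0.0, "wz": 0.0}
{"dx": 0.003, "dy": -0.614, "dz": -0.006, "wx": -0.0, "wy": 0.0, "wz": 0.0}
{"dx": 0.002, "dy": -0.614, "dz": -0.006, "wx": -0.0, "wy": 0.0, "wz": 0.0}
{"dx": 0.002, "dy": -0.614, "dz": -0.006, "wx": -0.0, "wy": 0.0, "wz": 0.0}
```

Still closing; let the fingers finish.

>>> drive_tool:
  commands:
    - {"dx": 0,"dy": 0,"dz": 0,"wx": 0,"wy": 0,"wz": 0,"grip": 10}
    - {"dx": 0,"dy": 0,"dz": 0,"wx": 0,"wy": 0,"wz": 0,"grip": 10}
    - {"dx": 0,"dy": 0,"dz": 0,"wx": 0,"wy": 0,"wz": 0,"grip": 10}
    - {"dx": 0,"dy": 0,"dz": 0,"wx": 0,"wy": 0,"wz": 0,"grip": 10}
    - {"dx": 0,"dy": 0,"dz": 0,"wx": 0,"wy": 0,"wz": 0,"grip": 10}

```text
time_s: 4.72
position: [0.4745, -0.2095, 0.1114]
tcp_rot: [[0.765, 0.0, 0.645], [-0.645, -0.0, 0.765], [0.0, -1.0, 0.0]]
force: [0.3, -0.3, 0.0]
opening: 0.226
```

```bash
python3 plan.py 0.4742 -0.2105 0.21 -40.3 1
```

```text
4.725 pos [ 0.4745 -0.2095  0.1114] yaw -40.13 tilt [0.03 0.  ] F [ 0.3 -0.3  0. ] M [-0.14  0.06  0.02] op 19.7 q [-36.2  34.  103.9  -0.   42.1   3.9]
{"dx": 0.012, "dy": -2.464, "dz": -0.024, "wx": -0.0, "wy": 0.002, "wz": 0.0}
```

>>> drive_tool:
  commands:
    - {"dx": 0,"dy": -0.2,"dz": 0,"wx": 0,"wy": 0,"wz": 0,"grip": 10}
    - {"dx": 0,"dy": -0.5,"dz": 0,"wx": 0,"wy": 0,"wz": 0,"grip": 10}
    - {"dx": 0,"dy": -0.6,"dz": 0,"wx": 0,"wy": 0,"wz": 0,"grip": 10}
    - {"dx": 0,"dy": -0.6,"dz": 0,"wx": 0,"wy": 0,"wz": 0,"grip": 10}
    - {"dx": 0,"dy": -0.3,"dz": 0,"wx": 0,"wy": 0,"wz": 0,"grip": 10}
    - {"dx": 0,"dy": 0,"dz": 0,"wx": 0,"wy": 0,"wz": 0,"grip": 10}

```text
time_s: 5.48
position: [0.4743, -0.2093, 0.1998]
tcp_rot: [[0.765, 0.001, 0.644], [-0.644, -0.001, 0.765], [0.001, -1.0, 0.0]]
force: [-0.3, 0.5, -4.3]
opening: 0.228
```

```bash
python3 plan.py 0.5223 0.2297 0.2 40 16
python3 - <<'E'
from rig import imaging
import cv2, numpy as np
p,d=imaging.capture("scene"); c=imaging.get_calibration("scene"); np.savez("scene1.npz",p=p,d=d,K=c["mtx"],T=c["world_to_cam"])
cv2.imwrite("pics/scene1.png",cv2.resize(p[40:200,210:410,::-1],None,fx=3,fy=3))
E
```

```text
5.475 pos [ 0.4743 -0.2093  0.1998] yaw -40.13 tilt [0.05 0.  ] F [-0.3  0.5 -4.3] M [-0.05  0.08  0.01] op 19.8 q [-36.2  25.6 100.    0.   54.3   4. ]
{"dx": -0.385, "dy": -0.001, "dz": 0.573, "wx": 0.0, "wy": -0.056, "wz": 0.0}
{"dx": -0.333, "dy": -0.001, "dz": 0.604, "wx": 0.0, "wy": -0.056, "wz": 0.0}
{"dx": -0.279, "dy": -0.001, "dz": 0.631, "wx": 0.0, "wy": -0.056, "wz": 0.0}
{"dx": -0.223, "dy": -0.0, "dz": 0.653, "wx": 0.0, "wy": -0.056, "wz": 0.0}
{"dx": -0.165, "dy": -0.0, "dz": 0.67, "wx": 0.0, "wy": -0.056, "wz": 0.0}
{"dx": -0.106, "dy": -0.0, "dz": 0.682, "wx": 0.0, "wy": -0.056, "wz": 0.0}
{"dx": -0.046, "dy": -0.0, "dz": 0.689, "wx": 0.0, "wy": -0.056, "wz": 0.0}
{"dx": 0.014, "dy": -0.0, "dz": 0.69, "wx": 0.0, "wy": -0.056, "wz": 0.0}
{"dx": 0.074, "dy": -0.0, "dz": 0.686, "wx": 0.0, "wy": -0.056, "wz": 0.0}
{"dx": 0.134, "dy": -0.0, "dz": 0.677, "wx": 0.0, "wy": -0.056, "wz": 0.0}
{"dx": 0.192, "dy": -0.0, "dz": 0.663, "wx": 0.0, "wy": -0.056, "wz": 0.0}
{"dx": 0.25, "dy": -0.0, "dz": 0.643, "wx": 0.0, "wy": -0.056, "wz": 0.0}
{"dx": 0.305, "dy": -0.0, "dz": 0.619, "wx": 0.0, "wy": -0.056, "wz": 0.0}
{"dx": 0.358, "dy": -0.0, "dz": 0.59, "wx": 0.0, "wy": -0.056, "wz": 0.0}
{"dx": 0.408, "dy": -0.0, "dz": 0.557, "wx": 0.0, "wy": -0.056, "wz": 0.0}
{"dx": 0.455, "dy": -0.0, "dz": 0.519, "wx": 0.0, "wy": -0.056, "wz": 0.0}
```

View pics/scene1.png

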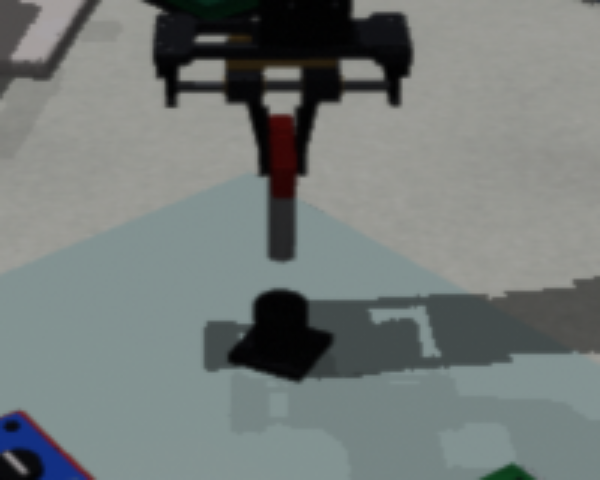

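>>> drive_tool:
  commands:
    - {"dx": -0.38,"dy": 0,"dz": 0.57,"wx": 0,"wy": -0.056,"wz": 0,"grip": 10}
    - {"dx": -0.33,"dy": 0,"dz": 0.6,"wx": 0,"wy": -0.056,"wz": 0,"grip": 10}
    - {"dx": -0.28,"dy": 0,"dz": 0.63,"wx": 0,"wy": -0.056,"wz": 0,"grip": 10}
    - {"dx": -0.22,"dy": 0,"dz": 0.65,"wx": 0,"wy": -0.056,"wz": 0,"grip": 10}
    - {"dx": -0.16,"dy": 0,"dz": 0.67,"wx": 0,"wy": -0.056,"wz": 0,"grip": 10}
    - {"dx": -0.11,"dy": 0,"dz": 0.68,"wx": 0,"wy": -0.056,"wz": 0,"grip": 10}
    - {"dx": -0.05,"dy": 0,"dz": 0.69,"wx": 0,"wy": -0.056,"wz": 0,"grip": 10}
    - {"dx": 0.01,"dy": 0,"dz": 0.69,"wx": 0,"wy": -0.056,"wz": 0,"grip": 10}

```text
time_s: 6.52
position: [0.4968, 0.0106, 0.198]
tcp_rot: [[1.0, -0.003, -0.006], [0.006, 0.001, 1.0], [-0.003, -1.0, 0.001]]
force: [0.3, 1.0, -3.6]
opening: 0.233
```

>>> drive_tool:
  commands:
    - {"dx": 0.07,"dy": 0,"dz": 0.69,"wx": 0,"wy": -0.056,"wz": 0,"grip": 10}
    - {"dx": 0.13,"dy": 0,"dz": 0.68,"wx": 0,"wy": -0.056,"wz": 0,"grip": 10}
    - {"dx": 0.19,"dy": 0,"dz": 0.66,"wx": 0,"wy": -0.056,"wz": 0,"grip": 10}
    - {"dx": 0.25,"dy": 0,"dz": 0.64,"wx": 0,"wy": -0.056,"wz": 0,"grip": 10}
    - {"dx": 0.3,"dy": 0,"dz": 0.62,"wx": 0,"wy": -0.056,"wz": 0,"grip": 10}
    - {"dx": 0.36,"dy": 0,"dz": 0.59,"wx": 0,"wy": -0.056,"wz": 0,"grip": 10}
    - {"dx": 0.41,"dy": 0,"dz": 0.56,"wx": 0,"wy": -0.056,"wz": 0,"grip": 10}
    - {"dx": 0.45,"dy": 0,"dz": 0.52,"wx": 0,"wy": -0.056,"wz": 0,"grip": 10}

```text
time_s: 7.52
position: [0.5187, 0.23, 0.1976]
tcp_rot: [[0.758, -0.004, -0.652], [0.652, -0.001, 0.758], [-0.003, -1.0, 0.002]]
force: [-0.3, -0.3, -4.3]
opening: 0.227
```

```bash
python3 plan.py 0.5223 0.2297 0.168 40 1
cat > look.py <<'E'
import sys,cv2,numpy as np
from rig import imaging
from h import *
k,u0,u1,v0,v1,sc=sys.argv[1],*map(int,sys.argv[2:7])
p,d=imaging.capture("scene"); c=imaging.get_calibration("scene"); np.savez(f"scene{k}.npz",p=p,d=d,K=c["mtx"],T=c["world_to_cam"])
cv2.imwrite(f"pics/scene{k}.png",cv2.resize(p[v0:v1,u0:u1,::-1],None,fx=sc,fy=sc,interpolation=cv2.INTER_CUBIC))
E
python3 look.py 2 340 520 120 290 4
```

```text
7.525 pos [0.5187 0.23   0.1976] yaw 40.67 tilt [-0.18  0.1 ] F [-0.3 -0.3 -4.3] M [-0.03 -0.02 -0.01] op 19.7 q [ 12.6  29.3  93.1  -0.   57.9 -28. ]
{"dx": 0.067, "dy": 0.74, "dz": -0.066, "wx": -0.001, "wy": 0.007, "wz": -0.002}
```

View pics/scene2.png

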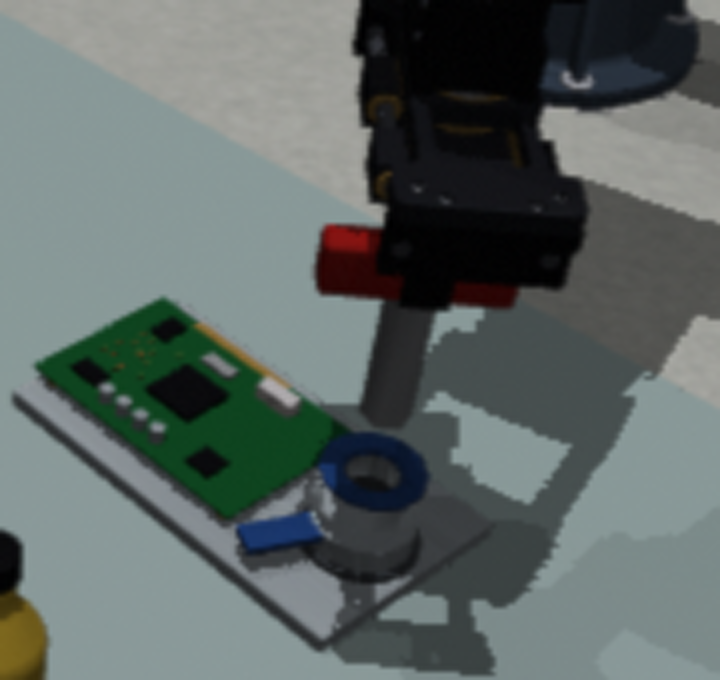

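```bash
python3 - <<'E'
from h import *
f=np.load("scene2.npz"); W,h=cloud(f["p"],f["d"],f["K"],f["T"]); K,T=f["K"],np.array(f["T"])
m=red(h)&(W[...,2]>.14)&(np.abs(W[...,1]-.23)<.1)
q=W[m]; a=np.radians(-49.3); e=np.array([np.cos(a),np.sin(a)]); t=(q[:,:2]-[.5187,.23])@e
print("t range",t.min(),t.max())
for lo in np.arange(-.05,.05,.0125):
    k=(t>lo)&(t<lo+.0125)
    if k.sum()>3: print(round(lo,4),k.sum(),"zlo/hi",np.percentile(q[k,2],[5,95]).round(4), "perp", np.percentile((q[k,:2]-[.5187,.23])@[-e[1],e[0]],[5,95]).round(4))
# shaft
sh=(W[...,2]>.094)&(W[...,2]<.145)&(np.hypot(W[...,0]-.5187,W[...,1]-.23)<.03)&~red(h)
for z in np.arange(.094,.145,.008):
    k=sh&(W[...,2]>=z)&(W[...,2]<z+.008); g=W[k]
    if len(g): print("z",round(z,3),len(g),"mean",g.mean(0).round(4),"col centre",[ (lambda c:(c.min()+c.max())/2)(np.argwhere(k)[:,1]), np.argwhere(k)[:,0].mean().round(1)])
E
```

```text
t range 0.02532715300580771 0.047177830098161344
0.025 42 zlo/hi [0.1979 0.2027] perp [-0.0038  0.0088]
0.0375 36 zlo/hi [0.1993 0.2025] perp [-0.0046  0.0104]
z 0.094 29 mean [0.5276 0.2317 0.0995] col centre [np.float64(436.0), np.float64(224.6)]
z 0.102 38 mean [0.5277 0.2314 0.106 ] col centre [np.float64(436.5), np.float64(222.1)]
z 0.11 44 mean [0.5276 0.2311 0.1141] col centre [np.float64(437.5), np.float64(218.8)]
z 0.118 45 mean [0.5282 0.2315 0.1222] col centre [np.float64(438.5), np.float64(215.8)]
z 0.126 44 mean [0.528  0.2317 0.13  ] col centre [np.float64(438.5), np.float64(212.7)]
z 0.134 48 mean [0.5275 0.2315 0.1383] col centre [np.float64(439.5), np.float64(209.1)]
z 0.142 15 mean [0.5277 0.2321 0.1435] col centre [np.float64(440.0), np.float64(207.3)]
```

>>> drive_tool:
  commands:
    - {"dx": 0.045,"dy": 0.2,"dz": 0,"wx": 0,"wy": 0.007,"wz": -0.002,"grip": 10}
    - {"dx": 0.045,"dy": 0.3,"dz": 0,"wx": 0,"wy": 0,"wz": 0,"grip": 10}
    - {"dx": 0,"dy": 0.2,"dz": 0,"wx": 0,"wy": 0,"wz": 0,"grip": 10}
    - {"dx": 0,"dy": 0,"dz": 0,"wx": 0,"wy": 0,"wz": 0,"grip": 10}

```text
time_s: 8.07
position: [0.5217, 0.2309, 0.17]
tcp_rot: [[0.768, -0.001, -0.64], [0.64, 0.001, 0.768], [0.0, -1.0, 0.001]]
force: [-0.4, 0.1, -4.0]
opening: 0.226
```

```bash
python3 plan.py 0.5214 0.2322 0.160 40 1
python3 look.py 3 340 520 120 290 4
```

```text
8.075 pos [0.5217 0.2309 0.17  ] yaw 39.82 tilt [0.02 0.08] F [-0.4  0.1 -4. ] M [-0.01  0.02 -0.03] op 19.7 q [ 12.6  31.6  94.1   0.1  54.3 -27.3]
{"dx": 0.016, "dy": 0.25, "dz": 0.03, "wx": -0.001, "wy": -0.002, "wz": 0.0}
```

View pics/scene3.png

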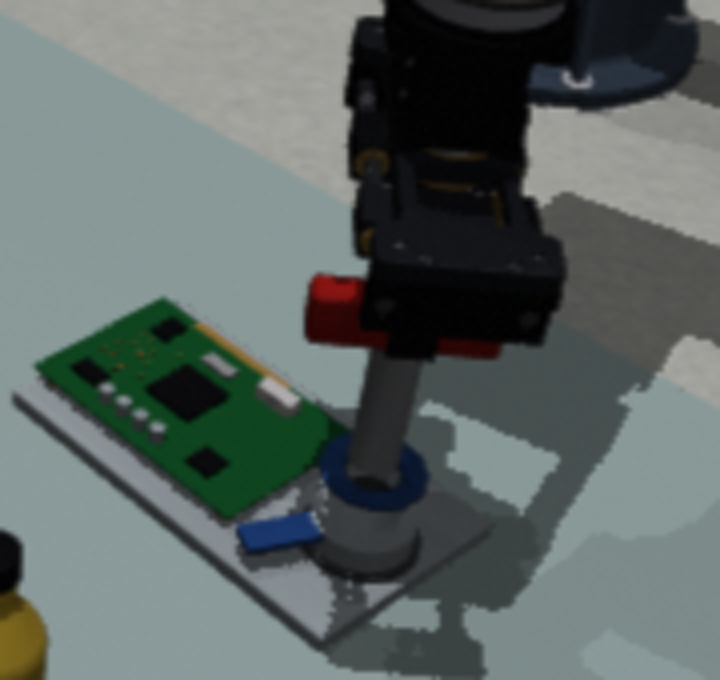

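>>> drive_tool:
  commands:
    - {"dx": 0,"dy": 0.05,"dz": 0.015,"wx": 0,"wy": 0,"wz": 0,"grip": 10}
    - {"dx": 0,"dy": 0.05,"dz": 0,"wx": 0,"wy": 0,"wz": 0,"grip": 10}
    - {"dx": 0,"dy": 0.05,"dz": 0,"wx": 0,"wy": 0,"wz": 0,"grip": 10}
    - {"dx": 0,"dy": 0.05,"dz": 0,"wx": 0,"wy": 0,"wz": 0,"grip": 10}
    - {"dx": 0,"dy": 0.025,"dz": 0,"wx": 0,"wy": 0,"wz": 0,"grip": 10}

```text
time_s: 8.75
position: [0.522, 0.2322, 0.1622]
tcp_rot: [[0.767, 0.002, -0.641], [0.641, 0.002, 0.767], [0.003, -1.0, 0.0]]
force: [-0.2, 0.9, -4.3]
opening: 0.224
```

>>> drive_tool:
  commands:
    - {"dx": 0,"dy": 0.025,"dz": 0,"wx": 0,"wy": 0,"wz": 0,"grip": 10}
    - {"dx": 0,"dy": 0.025,"dz": 0,"wx": 0,"wy": 0,"wz": 0,"grip": 10}

```text
time_s: 9.0
position: [0.5221, 0.2322, 0.1605]
tcp_rot: [[0.767, 0.002, -0.641], [0.641, 0.002, 0.767], [0.003, -1.0, 0.0]]
force: [-0.7, -0.2, -1.2]
opening: 0.229
```

>>> drive_tool:
  commands:
    - {"dx": -0.019,"dy": 0,"dz": 0.016,"wx": 0,"wy": 0,"wz": 0,"grip": 10}
    - {"dx": 0,"dy": 0.02,"dz": 0,"wx": 0,"wy": 0,"wz": 0,"grip": 10}

```text
time_s: 9.25
position: [0.521, 0.2322, 0.1595]
tcp_rot: [[0.767, 0.002, -0.641], [0.641, 0.002, 0.767], [0.003, -1.0, 0.0]]
force: [-0.4, 0.2, -4.5]
opening: 0.228
```

```bash
python3 plan.py 0.5214 0.2322 0.160 40 1
```

```text
9.25 pos [0.521  0.2322 0.1595] yaw 39.88 tilt [0.17 0.  ] F [-0.4  0.2 -4.5] M [-0.05  0.11 -0.05] op 19.9 q [ 12.8  32.4  94.7   0.1  52.7 -27.2]
{"dx": 0.008, "dy": -0.012, "dz": -0.006, "wx": -0.0, "wy": -0.001, "wz": 0.002}
```

Freed. Continue down in small steps.

>>> drive_tool:
  commands:
    - {"dx": 0,"dy": 0.03,"dz": 0,"wx": 0,"wy": 0,"wz": 0,"grip": 10}
    - {"dx": 0,"dy": 0.03,"dz": 0,"wx": 0,"wy": 0,"wz": 0,"grip": 10}
    - {"dx": 0,"dy": 0.03,"dz": 0,"wx": 0,"wy": 0,"wz": 0,"grip": 10}

```text
time_s: 9.62
position: [0.5209, 0.2321, 0.1558]
tcp_rot: [[0.767, 0.002, -0.641], [0.641, 0.002, 0.767], [0.003, -1.0, 0.0]]
force: [-0.6, -1.2, -2.7]
opening: 0.228
```

>>> drive_tool:
  commands:
    - {"dx": -0.014,"dy": 0.03,"dz": -0.005,"wx": 0,"wy": 0,"wz": 0,"grip": 10}
    - {"dx": 0,"dy": 0.03,"dz": 0,"wx": 0,"wy": 0,"wz": 0,"grip": 10}
    - {"dx": 0,"dy": 0.03,"dz": 0,"wx": 0,"wy": 0,"wz": 0,"grip": 10}

```text
time_s: 10.0
position: [0.5209, 0.2317, 0.1523]
tcp_rot: [[0.767, 0.003, -0.641], [0.641, 0.002, 0.767], [0.003, -1.0, -0.0]]
force: [0.5, -0.2, -3.1]
opening: 0.234
```

>>> drive_tool:
  commands:
    - {"dx": 0,"dy": 0.03,"dz": 0,"wx": 0,"wy": 0,"wz": 0,"grip": 10}
    - {"dx": 0,"dy": 0.03,"dz": 0,"wx": 0,"wy": 0,"wz": 0,"grip": 10}

```text
time_s: 10.25
position: [0.5209, 0.2317, 0.1499]
tcp_rot: [[0.767, 0.003, -0.641], [0.641, 0.002, 0.767], [0.003, -1.0, -0.0]]
force: [0.0, -0.0, -3.7]
opening: 0.225
```

>>> drive_tool:
  commands:
    - {"dx": 0,"dy": 0.03,"dz": 0,"wx": 0,"wy": 0,"wz": 0,"grip": 10}
    - {"dx": 0,"dy": 0.025,"dz": 0,"wx": 0,"wy": 0,"wz": 0,"grip": 10}

```text
time_s: 10.5
position: [0.5209, 0.2317, 0.1477]
tcp_rot: [[0.767, 0.003, -0.641], [0.641, 0.002, 0.767], [0.003, -1.0, -0.0]]
force: [-0.6, -0.3, -4.3]
opening: 0.224
```

>>> drive_tool:
  commands:
    - {"dx": 0,"dy": 0.02,"dz": 0,"wx": 0,"wy": 0,"wz": 0,"grip": 10}

```text
time_s: 10.62
position: [0.5209, 0.2317, 0.1469]
tcp_rot: [[0.767, 0.002, -0.641], [0.641, 0.002, 0.767], [0.003, -1.0, 0.0]]
force: [0.0, 0.9, -5.5]
opening: 0.224
```

>>> drive_tool:
  commands:
    - {"dx": 0,"dy": 0.02,"dz": 0,"wx": 0,"wy": 0,"wz": 0,"grip": 10}

```text
time_s: 10.75
position: [0.5209, 0.2317, 0.1461]
tcp_rot: [[0.767, 0.003, -0.641], [0.641, 0.002, 0.767], [0.003, -1.0, -0.0]]
force: [-1.1, 0.3, -3.6]
opening: 0.227
```

>>> drive_tool:
  commands:
    - {"dx": 0,"dy": 0.015,"dz": 0,"wx": 0,"wy": 0,"wz": 0,"grip": 10}

```text
time_s: 10.88
position: [0.5209, 0.2317, 0.1455]
tcp_rot: [[0.767, 0.002, -0.641], [0.641, 0.002, 0.767], [0.003, -1.0, 0.0]]
force: [-0.4, 0.2, -4.5]
opening: 0.228
```

>>> drive_tool:
  commands:
    - {"dx": 0,"dy": 0.01,"dz": 0,"wx": 0,"wy": 0,"wz": 0,"grip": 10}

```text
time_s: 11.0
position: [0.5209, 0.2317, 0.1453]
tcp_rot: [[0.767, 0.002, -0.641], [0.641, 0.002, 0.767], [0.003, -1.0, 0.0]]
force: [-0.8, 0.3, -1.2]
opening: 0.228
```

>>> drive_tool:
  commands:
    - {"dx": 0,"dy": 0.01,"dz": 0,"wx": 0,"wy": 0,"wz": 0,"grip": 10}

```text
time_s: 11.12
position: [0.521, 0.2318, 0.1452]
tcp_rot: [[0.767, 0.003, -0.641], [0.641, 0.002, 0.767], [0.003, -1.0, -0.0]]
force: [-0.8, -0.8, 1.1]
opening: 0.224
```

>>> drive_tool:
  commands:
    - {"dx": 0.003,"dy": 0,"dz": 0,"wx": 0,"wy": 0.028,"wz": 0,"grip": 10}

```text
time_s: 11.25
position: [0.5211, 0.2319, 0.1452]
tcp_rot: [[0.796, 0.003, -0.606], [0.606, 0.002, 0.796], [0.004, -1.0, 0.0]]
force: [0.2, 0.0, -0.4]
opening: 0.233
```

>>> drive_tool:
  commands:
    - {"dx": 0.003,"dy": 0,"dz": 0,"wx": 0,"wy": 0.028,"wz": 0,"grip": 10}

```text
time_s: 11.38
position: [0.5211, 0.2321, 0.1452]
tcp_rot: [[0.822, 0.003, -0.57], [0.57, 0.003, 0.822], [0.004, -1.0, 0.001]]
force: [-0.6, 0.7, -0.3]
opening: 0.225
```

>>> drive_tool:
  commands:
    - {"dx": 0.003,"dy": 0,"dz": 0,"wx": 0,"wy": 0.028,"wz": 0,"grip": 10}

```text
time_s: 11.5
position: [0.5211, 0.2323, 0.1452]
tcp_rot: [[0.846, 0.003, -0.533], [0.533, 0.003, 0.846], [0.004, -1.0, 0.001]]
force: [-1.1, -0.0, -0.9]
opening: 0.23
```

>>> drive_tool:
  commands:
    - {"dx": 0.003,"dy": 0.003,"dz": -0.003,"wx": 0,"wy": 0.028,"wz": 0,"grip": 10}

```text
time_s: 11.62
position: [0.5211, 0.2323, 0.1451]
tcp_rot: [[0.869, 0.002, -0.496], [0.496, 0.003, 0.869], [0.003, -1.0, 0.001]]
force: [-1.7, 0.6, -0.4]
opening: 0.233
```

>>> drive_tool:
  commands:
    - {"dx": 0.003,"dy": 0,"dz": -0.003,"wx": 0,"wy": 0.028,"wz": 0,"grip": 10}

```text
time_s: 11.75
position: [0.5211, 0.2323, 0.1451]
tcp_rot: [[0.89, 0.002, -0.457], [0.457, 0.003, 0.89], [0.003, -1.0, 0.002]]
force: [-1.6, 1.1, 0.0]
opening: 0.228
```

>>> drive_tool:
  commands:
    - {"dx": 0.003,"dy": 0,"dz": 0,"wx": 0,"wy": 0.028,"wz": 0,"grip": 10}

```text
time_s: 11.88
position: [0.5212, 0.2323, 0.145]
tcp_rot: [[0.909, 0.002, -0.417], [0.417, 0.003, 0.909], [0.003, -1.0, 0.002]]
force: [-2.1, 0.7, -0.5]
opening: 0.224
```

```bash
python3 plan.py 0.5214 0.2322 0.160 40 1
```

```text
11.875 pos [0.5212 0.2323 0.145 ] yaw 24.66 tilt [0.16 0.1 ] F [-2.1  0.7 -0.5] M [0.19 0.35 0.06] op 19.5 q [ 12.7  33.7  95.3   0.2  50.9 -12. ]
{"dx": 0.005, "dy": -0.375, "dz": -0.004, "wx": -0.001, "wy": -0.17, "wz": 0.002}
```

>>> drive_tool:
  commands:
    - {"dx": -0.004,"dy": 0,"dz": 0.003,"wx": 0,"wy": 0.028,"wz": 0,"grip": 10}

```text
time_s: 12.0
position: [0.5211, 0.2324, 0.145]
tcp_rot: [[0.926, 0.002, -0.377], [0.377, 0.003, 0.926], [0.003, -1.0, 0.002]]
force: [-1.0, 1.4, -0.5]
opening: 0.23
```

>>> drive_tool:
  commands:
    - {"dx": -0.003,"dy": 0.003,"dz": 0,"wx": 0,"wy": 0.028,"wz": 0,"grip": 10}

```text
time_s: 12.12
position: [0.5212, 0.2324, 0.145]
tcp_rot: [[0.942, 0.003, -0.336], [0.336, 0.003, 0.942], [0.003, -1.0, 0.002]]
force: [-0.9, -0.2, 0.4]
opening: 0.232
```

>>> drive_tool:
  commands:
    - {"dx": 0.002,"dy": 0,"dz": 0,"wx": 0,"wy": 0.028,"wz": 0,"grip": 10}

```text
time_s: 12.25
position: [0.5214, 0.2324, 0.1451]
tcp_rot: [[0.956, 0.003, -0.294], [0.294, 0.003, 0.956], [0.004, -1.0, 0.002]]
force: [-1.5, 0.6, 0.2]
opening: 0.231
```

>>> drive_tool:
  commands:
    - {"dx": 0,"dy": 0,"dz": 0,"wx": 0,"wy": 0.028,"wz": 0,"grip": 10}

```text
time_s: 12.38
position: [0.5215, 0.2324, 0.1451]
tcp_rot: [[0.968, 0.003, -0.252], [0.252, 0.003, 0.968], [0.004, -1.0, 0.002]]
force: [-0.6, 1.5, 0.7]
opening: 0.228
```

>>> drive_tool:
  commands:
    - {"dx": 0.002,"dy": 0,"dz": 0,"wx": 0,"wy": 0.028,"wz": 0,"grip": 10}

```text
time_s: 12.5
position: [0.5218, 0.2324, 0.1452]
tcp_rot: [[0.978, 0.004, -0.209], [0.209, 0.003, 0.978], [0.004, -1.0, 0.002]]
force: [-1.5, 0.3, -0.1]
opening: 0.231
```

>>> drive_tool:
  commands:
    - {"dx": 0.002,"dy": 0,"dz": 0,"wx": 0,"wy": 0.028,"wz": 0,"grip": 10}

```text
time_s: 12.62
position: [0.5219, 0.2325, 0.1452]
tcp_rot: [[0.986, 0.004, -0.166], [0.166, 0.003, 0.986], [0.004, -1.0, 0.002]]
force: [-1.0, 1.0, -0.7]
opening: 0.232
```

>>> drive_tool:
  commands:
    - {"dx": 0,"dy": -0.04,"dz": 0,"wx": 0,"wy": 0,"wz": 0,"grip": 10}
    - {"dx": 0.02,"dy": 0,"dz": 0,"wx": 0,"wy": 0,"wz": 0,"grip": 10}
    - {"dx": 0,"dy": 0,"dz": 0,"wx": 0,"wy": 0,"wz": 0,"grip": 10}

```text
time_s: 13.0
position: [0.5221, 0.232, 0.1459]
tcp_rot: [[0.986, 0.002, -0.168], [0.168, 0.002, 0.986], [0.002, -1.0, 0.002]]
force: [-1.1, -0.3, -3.1]
opening: 0.226
```

>>> drive_tool:
  commands:
    - {"dx": -0.06,"dy": 0,"dz": 0,"wx": 0,"wy": 0,"wz": 0,"grip": 10}
    - {"dx": 0,"dy": 0,"dz": 0,"wx": 0,"wy": 0,"wz": 0,"grip": 10}

```text
time_s: 13.25
position: [0.52, 0.2317, 0.1461]
tcp_rot: [[0.986, 0.003, -0.167], [0.167, 0.002, 0.986], [0.003, -1.0, 0.002]]
force: [-0.0, 0.0, -4.6]
opening: 0.231
```

>>> drive_tool:
  commands:
    - {"dx": 0.03,"dy": 0,"dz": 0.03,"wx": 0,"wy": 0,"wz": 0,"grip": 10}
    - {"dx": 0,"dy": 0,"dz": 0,"wx": 0,"wy": 0,"wz": 0,"grip": 10}

```text
time_s: 13.5
position: [0.521, 0.2331, 0.1461]
tcp_rot: [[0.986, 0.002, -0.168], [0.168, 0.002, 0.986], [0.003, -1.0, 0.002]]
force: [-0.1, -0.8, -4.5]
opening: 0.224
```

>>> drive_tool:
  commands:
    - {"dx": 0,"dy": 0,"dz": -0.06,"wx": 0,"wy": 0,"wz": 0,"grip": 10}
    - {"dx": 0,"dy": 0,"dz": 0,"wx": 0,"wy": 0,"wz": 0,"grip": 10}

```text
time_s: 13.75
position: [0.5213, 0.231, 0.1462]
tcp_rot: [[0.986, 0.002, -0.167], [0.167, 0.003, 0.986], [0.003, -1.0, 0.002]]
force: [-0.3, 2.0, -3.8]
opening: 0.223
```

>>> drive_tool:
  commands:
    - {"dx": -0.045,"dy": 0,"dz": 0.037,"wx": 0,"wy": 0,"wz": 0,"grip": 10}
    - {"dx": 0,"dy": 0,"dz": 0,"wx": 0,"wy": 0,"wz": 0,"grip": 10}

```text
time_s: 14.0
position: [0.5196, 0.2319, 0.1462]
tcp_rot: [[0.986, 0.003, -0.168], [0.168, 0.002, 0.986], [0.004, -1.0, 0.001]]
force: [1.1, 0.3, -4.4]
opening: 0.228
```

>>> drive_tool:
  commands:
    - {"dx": -0.015,"dy": 0,"dz": 0,"wx": 0,"wy": 0,"wz": 0,"grip": 10}
    - {"dx": 0,"dy": 0,"dz": 0,"wx": 0,"wy": 0,"wz": 0,"grip": 10}

```text
time_s: 14.25
position: [0.5194, 0.2318, 0.1463]
tcp_rot: [[0.986, 0.004, -0.167], [0.167, 0.002, 0.986], [0.004, -1.0, 0.002]]
force: [2.4, 0.8, -4.8]
opening: 0.224
```

>>> drive_tool:
  commands:
    - {"dx": 0.042,"dy": 0,"dz": 0.004,"wx": 0,"wy": 0,"wz": 0,"grip": 10}
    - {"dx": 0,"dy": 0,"dz": 0,"wx": 0,"wy": 0,"wz": 0,"grip": 10}

```text
time_s: 14.5
position: [0.5199, 0.2321, 0.146]
tcp_rot: [[0.986, 0.001, -0.168], [0.168, 0.002, 0.986], [0.001, -1.0, 0.001]]
force: [0.1, 0.9, -4.2]
opening: 0.227
```

```bash
python3 plan.py 0.5209 0.2322 0.1453 9.6 1
```

```text
14.5 pos [0.5199 0.2321 0.146 ] yaw 9.64 tilt [0.08 0.08] F [ 0.1  0.9 -4.2] M [-0.04 -0.03  0.01] op 19.8 q [12.8 33.5 95.4  0.1 51.   3.1]
{"dx": 0.025, "dy": 0.016, "dz": -0.001, "wx": -0.001, "wy": 0.0, "wz": 0.001}
```

>>> drive_tool:
  commands:
    - {"dx": 0.025,"dy": 0,"dz": 0.001,"wx": 0,"wy": 0,"wz": 0,"grip": 10}
    - {"dx": 0,"dy": 0.025,"dz": 0,"wx": 0,"wy": 0,"wz": 0,"grip": 10}

```text
time_s: 14.75
position: [0.5211, 0.2323, 0.1452]
tcp_rot: [[0.986, 0.002, -0.167], [0.167, 0.002, 0.986], [0.002, -1.0, 0.001]]
force: [-0.6, 0.2, 1.4]
opening: 0.22
```

>>> drive_tool:
  commands:
    - {"dx": 0,"dy": 0.01,"dz": 0,"wx": 0,"wy": 0,"wz": 0,"grip": 10}

```text
time_s: 14.88
position: [0.5212, 0.2324, 0.1451]
tcp_rot: [[0.986, 0.002, -0.168], [0.168, 0.002, 0.986], [0.002, -1.0, 0.002]]
force: [-1.6, 0.8, 2.0]
opening: 0.224
```

>>> drive_tool:
  commands:
    - {"dx": -0.002,"dy": -0.004,"dz": 0,"wx": 0,"wy": 0.028,"wz": 0,"grip": 10}

```text
time_s: 15.0
position: [0.5213, 0.2324, 0.1452]
tcp_rot: [[0.992, 0.003, -0.123], [0.123, 0.002, 0.992], [0.003, -1.0, 0.002]]
force: [0.2, -0.3, -1.2]
opening: 0.229
```

>>> drive_tool:
  commands:
    - {"dx": 0.001,"dy": 0,"dz": 0,"wx": 0,"wy": 0.028,"wz": 0,"grip": 10}

```text
time_s: 15.12
position: [0.5215, 0.2325, 0.1452]
tcp_rot: [[0.997, 0.003, -0.079], [0.079, 0.002, 0.997], [0.003, -1.0, 0.002]]
force: [0.3, 0.1, -1.5]
opening: 0.233
```

>>> drive_tool:
  commands:
    - {"dx": 0.002,"dy": 0,"dz": 0,"wx": 0,"wy": 0.028,"wz": 0,"grip": 10}

```text
time_s: 15.25
position: [0.5216, 0.2325, 0.1452]
tcp_rot: [[0.999, 0.003, -0.035], [0.035, 0.002, 0.999], [0.003, -1.0, 0.002]]
force: [0.3, 0.1, -0.9]
opening: 0.229
```

>>> drive_tool:
  commands:
    - {"dx": 0.002,"dy": 0,"dz": 0,"wx": 0,"wy": 0.028,"wz": 0,"grip": 10}

```text
time_s: 15.38
position: [0.5218, 0.2326, 0.1453]
tcp_rot: [[1.0, 0.003, 0.009], [-0.009, 0.002, 1.0], [0.003, -1.0, 0.002]]
force: [0.3, 0.8, -1.5]
opening: 0.231
```

>>> drive_tool:
  commands:
    - {"dx": -0.008,"dy": 0.006,"dz": -0.008,"wx": 0,"wy": 0.028,"wz": 0,"grip": 10}

```text
time_s: 15.5
position: [0.5218, 0.2324, 0.1452]
tcp_rot: [[0.999, 0.004, 0.053], [-0.053, 0.003, 0.999], [0.004, -1.0, 0.003]]
force: [0.4, 1.3, 0.5]
opening: 0.226
```

>>> drive_tool:
  commands:
    - {"dx": 0,"dy": 0,"dz": 0,"wx": 0,"wy": 0.028,"wz": 0,"grip": 10}

```text
time_s: 15.62
position: [0.5218, 0.2324, 0.1452]
tcp_rot: [[0.995, 0.004, 0.097], [-0.097, 0.003, 0.995], [0.004, -1.0, 0.003]]
force: [-0.2, 1.0, -1.2]
opening: 0.229
```

>>> drive_tool:
  commands:
    - {"dx": 0.002,"dy": 0,"dz": -0.002,"wx": 0,"wy": 0.028,"wz": 0,"grip": 10}

```text
time_s: 15.75
position: [0.5219, 0.2323, 0.1452]
tcp_rot: [[0.99, 0.004, 0.141], [-0.141, 0.003, 0.99], [0.004, -1.0, 0.003]]
force: [0.2, 1.2, -0.7]
opening: 0.232
```

>>> drive_tool:
  commands:
    - {"dx": 0.002,"dy": 0,"dz": -0.002,"wx": 0,"wy": 0.028,"wz": 0,"grip": 10}

```text
time_s: 15.88
position: [0.522, 0.2322, 0.1452]
tcp_rot: [[0.983, 0.005, 0.184], [-0.184, 0.003, 0.983], [0.004, -1.0, 0.004]]
force: [0.2, 0.6, -1.1]
opening: 0.221
```

>>> drive_tool:
  commands:
    - {"dx": 0,"dy": 0.004,"dz": -0.002,"wx": 0,"wy": 0.028,"wz": 0,"grip": 10}

```text
time_s: 16.0
position: [0.5222, 0.2322, 0.1452]
tcp_rot: [[0.974, 0.005, 0.227], [-0.227, 0.003, 0.974], [0.004, -1.0, 0.004]]
force: [0.5, -0.4, 0.7]
opening: 0.226
```

>>> drive_tool:
  commands:
    - {"dx": 0.002,"dy": 0,"dz": 0,"wx": 0,"wy": 0.028,"wz": 0,"grip": 10}

```text
time_s: 16.12
position: [0.5223, 0.2321, 0.1452]
tcp_rot: [[0.963, 0.005, 0.27], [-0.27, 0.003, 0.963], [0.004, -1.0, 0.004]]
force: [-0.1, 0.7, -0.4]
opening: 0.224
```

>>> drive_tool:
  commands:
    - {"dx": 0.002,"dy": 0,"dz": 0,"wx": 0,"wy": 0.028,"wz": 0,"grip": 10}

```text
time_s: 16.25
position: [0.5224, 0.2321, 0.1452]
tcp_rot: [[0.95, 0.005, 0.312], [-0.312, 0.003, 0.95], [0.004, -1.0, 0.004]]
force: [-0.0, 0.1, 0.2]
opening: 0.226
```

>>> drive_tool:
  commands:
    - {"dx": 0.002,"dy": 0,"dz": 0,"wx": 0,"wy": 0.028,"wz": 0,"grip": 10}

```text
time_s: 16.38
position: [0.5226, 0.2321, 0.1452]
tcp_rot: [[0.936, 0.005, 0.353], [-0.353, 0.003, 0.936], [0.004, -1.0, 0.004]]
force: [1.1, -0.0, -0.7]
opening: 0.225
```

>>> drive_tool:
  commands:
    - {"dx": 0,"dy": -0.035,"dz": 0,"wx": 0,"wy": 0,"wz": 0,"grip": 10}
    - {"dx": 0.04,"dy": 0,"dz": 0,"wx": 0,"wy": 0,"wz": 0,"grip": 10}
    - {"dx": 0,"dy": 0,"dz": 0,"wx": 0,"wy": 0,"wz": 0,"grip": 10}

```text
time_s: 16.75
position: [0.5226, 0.2314, 0.1456]
tcp_rot: [[0.936, 0.001, 0.352], [-0.352, 0.002, 0.936], [0.0, -1.0, 0.003]]
force: [-0.1, 1.7, -3.4]
opening: 0.227
```

>>> drive_tool:
  commands:
    - {"dx": -0.04,"dy": 0,"dz": 0,"wx": 0,"wy": 0,"wz": 0,"grip": 10}
    - {"dx": -0.04,"dy": 0,"dz": 0,"wx": 0,"wy": 0,"wz": 0,"grip": 10}
    - {"dx": 0,"dy": 0,"dz": 0,"wx": 0,"wy": 0,"wz": 0,"grip": 10}

```text
time_s: 17.12
position: [0.5208, 0.2323, 0.1461]
tcp_rot: [[0.936, 0.004, 0.352], [-0.352, 0.002, 0.936], [0.003, -1.0, 0.004]]
force: [1.8, 0.0, -4.4]
opening: 0.228
```

>>> drive_tool:
  commands:
    - {"dx": 0.04,"dy": 0,"dz": 0,"wx": 0,"wy": 0,"wz": 0,"grip": 10}
    - {"dx": 0,"dy": 0,"dz": 0.04,"wx": 0,"wy": 0,"wz": 0,"grip": 10}
    - {"dx": 0,"dy": 0,"dz": 0,"wx": 0,"wy": 0,"wz": 0,"grip": 10}

```text
time_s: 17.5
position: [0.5214, 0.2332, 0.1457]
tcp_rot: [[0.936, 0.001, 0.352], [-0.352, 0.002, 0.936], [0.0, -1.0, 0.002]]
force: [0.5, -0.1, -3.5]
opening: 0.226
```

>>> drive_tool:
  commands:
    - {"dx": 0,"dy": 0,"dz": -0.04,"wx": 0,"wy": 0,"wz": 0,"grip": 10}
    - {"dx": 0,"dy": 0,"dz": -0.04,"wx": 0,"wy": 0,"wz": 0,"grip": 10}
    - {"dx": 0,"dy": 0,"dz": 0,"wx": 0,"wy": 0,"wz": 0,"grip": 10}

```text
time_s: 17.88
position: [0.5213, 0.2308, 0.146]
tcp_rot: [[0.936, 0.004, 0.352], [-0.352, 0.003, 0.936], [0.002, -1.0, 0.004]]
force: [1.1, 2.4, -4.4]
opening: 0.233
```

>>> drive_tool:
  commands:
    - {"dx": 0,"dy": 0,"dz": 0.04,"wx": 0,"wy": 0,"wz": 0,"grip": 10}
    - {"dx": 0,"dy": 0,"dz": 0,"wx": 0,"wy": 0,"wz": 0,"grip": 10}

```text
time_s: 18.12
position: [0.5215, 0.2315, 0.1459]
tcp_rot: [[0.936, 0.002, 0.351], [-0.351, 0.001, 0.936], [0.002, -1.0, 0.002]]
force: [1.9, 0.4, -4.3]
opening: 0.223
```

```bash
cat > tip.py <<'E'
import sys, numpy as np
from rig import bot
s=bot.read_state(); p=s["position"]; R=s["tcp_rot"]; C=np.array([.5215,.2301]); a=.0022
tip=p[:2]+.1014*R[:2,1]-a*R[:2,2]; e=C-tip
print(s["time_s"],"yaw %.1f"%np.degrees(np.arctan2(R[1,0],R[0,0])),"z %.4f"%p[2],"tipz %.4f"%(p[2]-.1014),"err mm",(e*1e3).round(2),"move dx %.3f dz %.3f"%(e@R[:2,0]/.04,e@R[:2,2]/.04),"tilt",R[:2,1].round(4),
 "level wx %.4f wz %.4f"%(lambda v:(v@R[:,0]/(np.pi/2),v@R[:,2]/(np.pi/2)))(np.cross(R[:,1],[0,0,-1])),"F",s["force"].round(1),"M",s["moment"].round(2))
E
python3 tip.py
```

```text
18.125 yaw -20.6 z 0.1459 tipz 0.0445 err mm [0.58 0.49] move dx 0.009 dz 0.016 tilt [0.0022 0.0013] level wx -0.0013 wz 0.0011 F [ 1.9  0.4 -4.3] M [-0.  -0.1  0. ]
```

>>> drive_tool:
  commands:
    - {"dx": 0.009,"dy": 0,"dz": 0.016,"wx": -0.001,"wy": 0,"wz": 0.001,"grip": 10}
    - {"dx": 0,"dy": 0,"dz": 0,"wx": 0,"wy": 0,"wz": 0,"grip": 10}

```text
time_s: 18.38
position: [0.5217, 0.232, 0.1457]
tcp_rot: [[0.936, -0.001, 0.352], [-0.352, 0.001, 0.936], [-0.001, -1.0, 0.0]]
force: [1.2, -0.0, -4.9]
opening: 0.231
```

```bash
python3 tip.py
```

```text
18.375 yaw -20.6 z 0.1457 tipz 0.0443 err mm [0.65 0.09] move dx 0.014 dz 0.008 tilt [-0.0007  0.0006] level wx -0.0002 wz -0.0005 F [ 1.2 -0.  -4.9] M [-0.11 -0.04  0.01]
```

>>> drive_tool:
  commands:
    - {"dx": 0,"dy": 0.025,"dz": 0,"wx": 0,"wy": 0,"wz": 0,"grip": 10}

```text
time_s: 18.5
position: [0.5219, 0.2321, 0.1452]
tcp_rot: [[0.936, 0.0, 0.352], [-0.352, 0.001, 0.936], [-0.0, -1.0, 0.001]]
force: [-0.1, -0.2, 1.4]
opening: 0.229
```

```bash
python3 tip.py
```

```text
18.5 yaw -20.6 z 0.1452 tipz 0.0438 err mm [ 0.37 -0.08] move dx 0.009 dz 0.001 tilt [0.     0.0009] level wx -0.0006 wz -0.0002 F [-0.1 -0.2  1.4] M [-0.16  0.35 -0.  ]
```

>>> drive_tool:
  commands:
    - {"dx": 0.004,"dy": 0,"dz": 0,"wx": 0,"wy": -0.028,"wz": 0,"grip": 10}

```text
time_s: 18.62
position: [0.5219, 0.2322, 0.1453]
tcp_rot: [[0.951, -0.0, 0.309], [-0.309, 0.001, 0.951], [-0.001, -1.0, 0.001]]
force: [-1.2, 0.5, -0.6]
opening: 0.228
```

>>> drive_tool:
  commands:
    - {"dx": 0,"dy": 0,"dz": 0,"wx": 0,"wy": -0.028,"wz": 0,"grip": 10}

```text
time_s: 18.75
position: [0.5219, 0.2323, 0.1453]
tcp_rot: [[0.964, -0.0, 0.267], [-0.267, 0.001, 0.964], [-0.0, -1.0, 0.001]]
force: [-0.8, 0.6, -0.3]
opening: 0.222
```

>>> drive_tool:
  commands:
    - {"dx": -0.002,"dy": 0,"dz": 0,"wx": 0,"wy": -0.028,"wz": 0,"grip": 10}

```text
time_s: 18.88
position: [0.5219, 0.2323, 0.1453]
tcp_rot: [[0.974, 0.0, 0.224], [-0.224, 0.001, 0.974], [-0.0, -1.0, 0.001]]
force: [-0.5, -0.4, -0.7]
opening: 0.228
```

```bash
python3 tip.py
```

```text
18.875 yaw -13.0 z 0.1453 tipz 0.0439 err mm [ 0.07 -0.18] move dx 0.003 dz -0.004 tilt [0.0001 0.0013] level wx -0.0008 wz -0.0001 F [-0.5 -0.4 -0.7] M [-0.03  0.17 -0.02]
```

Well centred now. Continue.

>>> drive_tool:
  commands:
    - {"dx": -0.002,"dy": 0.003,"dz": -0.004,"wx": -0.001,"wy": -0.028,"wz": 0,"grip": 10}

```text
time_s: 19.0
position: [0.5219, 0.2323, 0.1453]
tcp_rot: [[0.983, 0.0, 0.181], [-0.181, 0.0, 0.983], [0.0, -1.0, 0.0]]
force: [-1.1, 0.9, 0.6]
opening: 0.232
```

>>> drive_tool:
  commands:
    - {"dx": -0.002,"dy": 0,"dz": 0,"wx": 0,"wy": -0.028,"wz": 0,"grip": 10}

```text
time_s: 19.12
position: [0.5219, 0.2322, 0.1453]
tcp_rot: [[0.99, 0.0, 0.138], [-0.138, -0.0, 0.99], [0.0, -1.0, -0.0]]
force: [-0.8, -0.3, -1.2]
opening: 0.232
```

>>> drive_tool:
  commands:
    - {"dx": -0.002,"dy": 0,"dz": 0,"wx": 0,"wy": -0.028,"wz": 0,"grip": 10}

```text
time_s: 19.25
position: [0.5218, 0.2322, 0.1453]
tcp_rot: [[0.996, 0.0, 0.094], [-0.094, -0.0, 0.996], [0.0, -1.0, -0.0]]
force: [-0.2, 0.0, 0.6]
opening: 0.229
```

```bash
python3 tip.py
```

```text
19.25 yaw -5.4 z 0.1453 tipz 0.0439 err mm [-0.1   0.12] move dx -0.003 dz 0.003 tilt [ 0.0002 -0.0002] level wx 0.0001 wz 0.0001 F [-0.2  0.   0.6] M [-0.08  0.17 -0.06]
```

>>> drive_tool:
  commands:
    - {"dx": -0.005,"dy": 0,"dz": 0.002,"wx": 0,"wy": -0.028,"wz": 0,"grip": 10}

```text
time_s: 19.38
position: [0.5217, 0.2322, 0.1453]
tcp_rot: [[0.999, 0.0, 0.05], [-0.05, -0.0, 0.999], [0.0, -1.0, -0.0]]
force: [-0.6, 0.4, -1.1]
opening: 0.227
```

>>> drive_tool:
  commands:
    - {"dx": -0.003,"dy": 0,"dz": 0,"wx": 0,"wy": -0.028,"wz": 0,"grip": 10}

```text
time_s: 19.5
position: [0.5216, 0.2322, 0.1453]
tcp_rot: [[1.0, 0.0, 0.006], [-0.006, -0.0, 1.0], [0.0, -1.0, -0.0]]
force: [-0.1, 0.6, -1.1]
opening: 0.227
```

>>> drive_tool:
  commands:
    - {"dx": -0.003,"dy": 0,"dz": 0,"wx": 0,"wy": -0.028,"wz": 0,"grip": 10}

```text
time_s: 19.62
position: [0.5214, 0.2322, 0.1453]
tcp_rot: [[0.999, 0.0, -0.038], [0.038, -0.0, 0.999], [0.0, -1.0, -0.0]]
force: [-0.3, -0.1, -2.0]
opening: 0.226
```

```bash
python3 tip.py
```

```text
19.625 yaw 2.2 z 0.1453 tipz 0.0439 err mm [-0.07  0.12] move dx -0.002 dz 0.003 tilt [ 0.0004 -0.0004] level wx 0.0003 wz 0.0002 F [-0.3 -0.1 -2. ] M [-0.05  0.16 -0.02]
```

>>> drive_tool:
  commands:
    - {"dx": -0.004,"dy": 0.006,"dz": 0.002,"wx": 0,"wy": -0.028,"wz": 0,"grip": 10}

```text
time_s: 19.75
position: [0.5214, 0.2323, 0.1452]
tcp_rot: [[0.997, 0.001, -0.082], [0.082, -0.0, 0.997], [0.0, -1.0, -0.0]]
force: [0.1, -1.1, 1.3]
opening: 0.227
```

>>> drive_tool:
  commands:
    - {"dx": -0.003,"dy": 0,"dz": 0,"wx": 0,"wy": -0.028,"wz": 0,"grip": 10}

```text
time_s: 19.88
position: [0.5213, 0.2323, 0.1452]
tcp_rot: [[0.992, 0.001, -0.125], [0.125, -0.0, 0.992], [0.001, -1.0, -0.0]]
force: [-0.4, -0.3, 0.7]
opening: 0.23
```

>>> drive_tool:
  commands:
    - {"dx": -0.003,"dy": 0,"dz": 0,"wx": 0,"wy": -0.028,"wz": 0,"grip": 10}

```text
time_s: 20.0
position: [0.5211, 0.2323, 0.1452]
tcp_rot: [[0.986, 0.001, -0.169], [0.169, -0.0, 0.986], [0.001, -1.0, -0.0]]
force: [-0.8, -0.2, -0.4]
opening: 0.226
```

```bash
python3 tip.py
```

```text
20.0 yaw 9.7 z 0.1452 tipz 0.0438 err mm [-0.08  0.04] move dx -0.002 dz 0.001 tilt [ 0.0006 -0.0004] level wx 0.0003 wz 0.0004 F [-0.8 -0.2 -0.4] M [-0.16  0.15 -0.04]
```

>>> drive_tool:
  commands:
    - {"dx": -0.004,"dy": 0.002,"dz": 0,"wx": 0,"wy": -0.028,"wz": 0,"grip": 10}

```text
time_s: 20.12
position: [0.5211, 0.2322, 0.1452]
tcp_rot: [[0.977, 0.001, -0.212], [0.212, -0.0, 0.977], [0.001, -1.0, -0.0]]
force: [0.5, -0.0, 1.0]
opening: 0.231
```

>>> drive_tool:
  commands:
    - {"dx": -0.003,"dy": 0,"dz": 0,"wx": 0,"wy": -0.028,"wz": 0,"grip": 10}

```text
time_s: 20.25
position: [0.5209, 0.2322, 0.1451]
tcp_rot: [[0.967, 0.001, -0.255], [0.255, -0.0, 0.967], [0.001, -1.0, -0.001]]
force: [-0.8, 0.3, -0.6]
opening: 0.23
```

>>> drive_tool:
  commands:
    - {"dx": -0.003,"dy": 0,"dz": 0,"wx": 0,"wy": -0.028,"wz": 0,"grip": 10}

```text
time_s: 20.38
position: [0.5208, 0.2322, 0.1451]
tcp_rot: [[0.955, 0.001, -0.297], [0.297, -0.0, 0.955], [0.001, -1.0, -0.001]]
force: [-0.3, 0.3, -1.4]
opening: 0.23
```

```bash
python3 tip.py
```

```text
20.375 yaw 17.3 z 0.1451 tipz 0.0437 err mm [0.01 0.04] move dx 0.000 dz 0.001 tilt [ 0.0007 -0.0003] level wx 0.0003 wz 0.0003 F [-0.3  0.3 -1.4] M [-0.08  0.1  -0.1 ]
```

>>> drive_tool:
  commands:
    - {"dx": -0.002,"dy": 0.006,"dz": 0,"wx": 0,"wy": -0.028,"wz": 0,"grip": 10}

```text
time_s: 20.5
position: [0.5207, 0.2322, 0.1448]
tcp_rot: [[0.941, 0.001, -0.339], [0.339, -0.0, 0.941], [0.001, -1.0, -0.0]]
force: [1.0, 0.9, -3.6]
opening: 0.228
```

>>> drive_tool:
  commands:
    - {"dx": -0.002,"dy": 0,"dz": 0,"wx": 0,"wy": -0.028,"wz": 0,"grip": 10}

```text
time_s: 20.62
position: [0.5206, 0.2322, 0.1444]
tcp_rot: [[0.925, 0.001, -0.38], [0.38, -0.0, 0.925], [0.001, -1.0, -0.0]]
force: [-0.3, -0.2, -3.9]
opening: 0.227
```

>>> drive_tool:
  commands:
    - {"dx": -0.002,"dy": 0,"dz": 0,"wx": 0,"wy": -0.028,"wz": 0,"grip": 10}

```text
time_s: 20.75
position: [0.5204, 0.2321, 0.1442]
tcp_rot: [[0.907, 0.0, -0.42], [0.42, -0.0, 0.907], [0.0, -1.0, -0.0]]
force: [0.0, 0.2, -3.7]
opening: 0.227
```

```bash
python3 tip.py
```

```text
20.75 yaw 24.8 z 0.1442 tipz 0.0428 err mm [0.1  0.04] move dx 0.003 dz -0.000 tilt [ 0.0003 -0.0004] level wx 0.0003 wz 0.0001 F [ 0.   0.2 -3.7] M [-0.04 -0.09 -0.03]
```

Found it: the tip dropped into the socket near yaw 20–25°. Lower gently.

>>> drive_tool:
  commands:
    - {"dx": 0.001,"dy": 0.02,"dz": 0,"wx": 0,"wy": 0.012,"wz": 0,"grip": 10}

```text
time_s: 20.88
position: [0.5206, 0.2321, 0.1434]
tcp_rot: [[0.916, 0.0, -0.4], [0.4, -0.0, 0.916], [0.0, -1.0, -0.001]]
force: [1.3, 0.3, -3.6]
opening: 0.23
```

>>> drive_tool:
  commands:
    - {"dx": 0,"dy": 0.03,"dz": 0,"wx": 0,"wy": 0,"wz": 0,"grip": 10}

```text
time_s: 21.0
position: [0.5206, 0.2321, 0.1422]
tcp_rot: [[0.916, 0.0, -0.401], [0.401, -0.0, 0.916], [0.0, -1.0, -0.0]]
force: [0.3, 0.7, -3.8]
opening: 0.228
```

```bash
python3 tip.py
```

```text
21.0 yaw 23.6 z 0.1422 tipz 0.0408 err mm [-0.02  0.03] move dx -0.000 dz 0.001 tilt [ 0.0005 -0.0003] level wx 0.0003 wz 0.0002 F [ 0.3  0.7 -3.8] M [-0.03 -0.13  0.02]
```

>>> drive_tool:
  commands:
    - {"dx": 0,"dy": 0.03,"dz": 0,"wx": 0,"wy": 0,"wz": 0,"grip": 10}
    - {"dx": 0,"dy": 0.03,"dz": 0,"wx": 0,"wy": 0,"wz": 0,"grip": 10}
    - {"dx": 0,"dy": 0.03,"dz": 0,"wx": 0,"wy": 0,"wz": 0,"grip": 10}

```text
time_s: 21.38
position: [0.5206, 0.2321, 0.1386]
tcp_rot: [[0.916, 0.0, -0.402], [0.402, -0.0, 0.916], [0.0, -1.0, -0.0]]
force: [0.4, 0.1, -3.5]
opening: 0.227
```

>>> drive_tool:
  commands:
    - {"dx": 0,"dy": 0.03,"dz": 0,"wx": 0,"wy": 0,"wz": 0,"grip": 10}
    - {"dx": 0,"dy": 0.03,"dz": 0,"wx": 0,"wy": 0,"wz": 0,"grip": 10}
    - {"dx": 0,"dy": 0.03,"dz": 0,"wx": 0,"wy": 0,"wz": 0,"grip": 10}

```text
time_s: 21.75
position: [0.5206, 0.2321, 0.135]
tcp_rot: [[0.916, 0.0, -0.402], [0.402, -0.0, 0.916], [0.0, -1.0, -0.0]]
force: [0.9, 0.1, -2.4]
opening: 0.228
```

```bash
python3 tip.py
```

```text
21.75 yaw 23.7 z 0.1350 tipz 0.0336 err mm [-0.01 -0.  ] move dx -0.000 dz 0.000 tilt [ 0.0004 -0.0003] level wx 0.0003 wz 0.0002 F [ 0.9  0.1 -2.4] M [-0.   -0.23 -0.  ]
```

>>> drive_tool:
  commands:
    - {"dx": 0,"dy": 0.03,"dz": 0,"wx": 0,"wy": 0,"wz": 0,"grip": 10}
    - {"dx": 0,"dy": 0.025,"dz": 0,"wx": 0,"wy": 0,"wz": 0,"grip": 10}

```text
time_s: 22.0
position: [0.5206, 0.2321, 0.1328]
tcp_rot: [[0.916, 0.0, -0.402], [0.402, -0.0, 0.916], [0.0, -1.0, -0.0]]
force: [1.4, 0.6, -2.3]
opening: 0.229
```

>>> drive_tool:
  commands:
    - {"dx": 0,"dy": 0.02,"dz": 0,"wx": 0,"wy": 0,"wz": 0,"grip": 10}

```text
time_s: 22.12
position: [0.5206, 0.2322, 0.132]
tcp_rot: [[0.916, 0.0, -0.402], [0.402, -0.0, 0.916], [0.0, -1.0, -0.0]]
force: [1.3, 1.1, -3.1]
opening: 0.225
```

>>> drive_tool:
  commands:
    - {"dx": 0,"dy": 0.015,"dz": 0,"wx": 0,"wy": 0,"wz": 0,"grip": 10}

```text
time_s: 22.25
position: [0.5206, 0.2321, 0.1315]
tcp_rot: [[0.916, 0.0, -0.402], [0.402, -0.0, 0.916], [0.0, -1.0, -0.0]]
force: [0.9, 0.7, -0.1]
opening: 0.228
```

```bash
python3 tip.py
```

```text
22.25 yaw 23.7 z 0.1315 tipz 0.0301 err mm [-0.04  0.01] move dx -0.001 dz 0.001 tilt [ 0.0005 -0.0003] level wx 0.0003 wz 0.0002 F [ 0.9  0.7 -0.1] M [ 0.06 -0.28 -0.  ]
```

>>> drive_tool:
  commands:
    - {"dx": 0.002,"dy": 0,"dz": 0,"wx": 0,"wy": 0.028,"wz": 0,"grip": 10}
    - {"dx": 0.005,"dy": 0,"dz": 0,"wx": 0,"wy": 0.056,"wz": 0,"grip": 10}
    - {"dx": 0.005,"dy": 0,"dz": 0,"wx": 0,"wy": 0.056,"wz": 0,"grip": 10}
    - {"dx": 0.005,"dy": 0,"dz": 0,"wx": 0,"wy": 0.056,"wz": 0,"grip": 10}

```text
time_s: 22.75
position: [0.5213, 0.2325, 0.1315]
tcp_rot: [[0.995, 0.001, -0.103], [0.103, -0.0, 0.995], [0.001, -1.0, -0.0]]
force: [1.1, 0.7, -3.2]
opening: 0.225
```

```bash
python3 tip.py
```

```text
22.75 yaw 5.9 z 0.1315 tipz 0.0301 err mm [-0.08 -0.14] move dx -0.002 dz -0.003 tilt [ 0.0007 -0.0003] level wx 0.0002 wz 0.0004 F [ 1.1  0.7 -3.2] M [ 0.18 -0.24  0.11]
```

Mz = 0.11 N·m: the post is turning with the key. Keep on.

>>> drive_tool:
  commands:
    - {"dx": 0.003,"dy": 0,"dz": -0.003,"wx": 0,"wy": 0.056,"wz": 0,"grip": 10}
    - {"dx": 0.005,"dy": 0,"dz": 0,"wx": 0,"wy": 0.056,"wz": 0,"grip": 10}
    - {"dx": 0.005,"dy": 0,"dz": 0,"wx": 0,"wy": 0.056,"wz": 0,"grip": 10}
    - {"dx": 0.005,"dy": 0,"dz": 0,"wx": 0,"wy": 0.056,"wz": 0,"grip": 10}
    - {"dx": 0.005,"dy": 0,"dz": 0,"wx": 0,"wy": 0.056,"wz": 0,"grip": 10}

```text
time_s: 23.38
position: [0.5223, 0.2324, 0.1315]
tcp_rot: [[0.944, 0.001, 0.331], [-0.331, 0.0, 0.944], [0.001, -1.0, 0.0]]
force: [1.3, 1.2, -3.2]
opening: 0.224
```

```bash
python3 tip.py; python3 look.py 4 340 520 120 290 4
```

```text
23.375 yaw -19.3 z 0.1315 tipz 0.0301 err mm [-0.16 -0.22] move dx -0.002 dz -0.007 tilt [0.0009 0.0001] level wx -0.0002 wz 0.0005 F [ 1.3  1.2 -3.2] M [ 0.18 -0.25  0.11]
```

View pics/scene4.png

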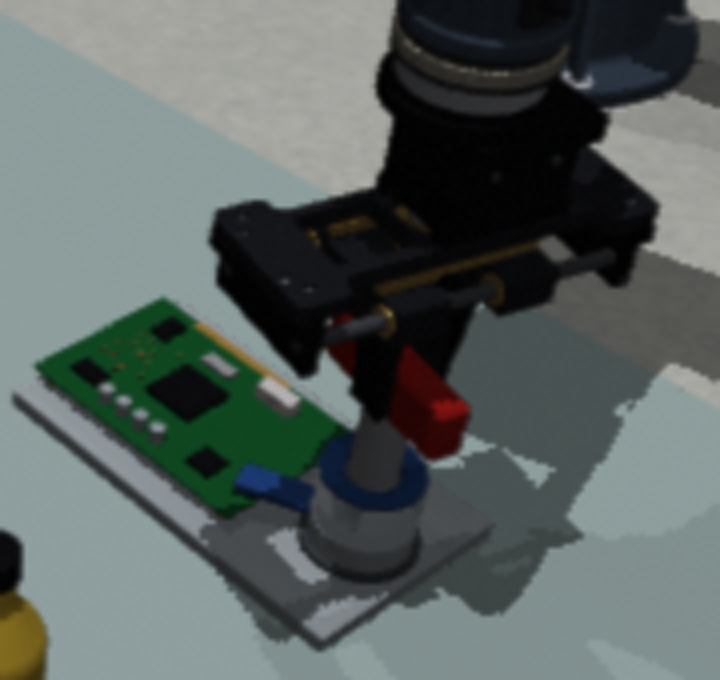

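>>> drive_tool:
  commands:
    - {"dx": 0.003,"dy": 0,"dz": -0.005,"wx": 0,"wy": 0.056,"wz": 0,"grip": 10}
    - {"dx": 0.004,"dy": 0,"dz": 0,"wx": 0,"wy": 0.056,"wz": 0,"grip": 10}
    - {"dx": 0.004,"dy": 0,"dz": 0,"wx": 0,"wy": 0.056,"wz": 0,"grip": 10}
    - {"dx": 0.004,"dy": 0,"dz": 0,"wx": 0,"wy": 0.056,"wz": 0,"grip": 10}

```text
time_s: 23.92
position: [0.523, 0.2321, 0.1315]
tcp_rot: [[0.773, 0.002, 0.635], [-0.635, 0.0, 0.773], [0.001, -1.0, 0.001]]
force: [1.8, 1.4, -3.6]
opening: 0.229
```

```bash
python3 tip.py
```

```text
23.925 yaw -39.4 z 0.1315 tipz 0.0301 err mm [-0.28 -0.29] move dx -0.001 dz -0.010 tilt [0.0015 0.0004] level wx -0.0008 wz 0.0006 F [ 1.8  1.4 -3.6] M [ 0.33 -0.34  0.12]
```

>>> drive_tool:
  commands:
    - {"dx": 0.002,"dy": 0,"dz": 0,"wx": 0,"wy": 0.028,"wz": 0,"grip": 10}

```text
time_s: 24.05
position: [0.5231, 0.232, 0.1315]
tcp_rot: [[0.745, 0.002, 0.667], [-0.667, 0.0, 0.745], [0.001, -1.0, 0.001]]
force: [1.6, 1.4, -4.3]
opening: 0.224
```

```bash
python3 tip.py
```

```text
24.05 yaw -41.9 z 0.1315 tipz 0.0301 err mm [-0.3  -0.31] move dx -0.000 dz -0.011 tilt [0.0016 0.0004] level wx -0.0009 wz 0.0006 F [ 1.6  1.4 -4.3] M [ 0.36 -0.33  0.1 ]
```

>>> drive_tool:
  commands:
    - {"dx": 0,"dy": 0,"dz": -0.005,"wx": 0,"wy": 0.028,"wz": 0,"grip": 10}

```text
time_s: 24.18
position: [0.5231, 0.2319, 0.1315]
tcp_rot: [[0.715, 0.002, 0.699], [-0.699, 0.0, 0.715], [0.001, -1.0, 0.002]]
force: [2.0, 1.4, -3.4]
opening: 0.229
```

```bash
python3 tip.py
```

```text
24.175 yaw -44.4 z 0.1315 tipz 0.0301 err mm [-0.24 -0.28] move dx 0.001 dz -0.009 tilt [0.0019 0.0005] level wx -0.0011 wz 0.0006 F [ 2.   1.4 -3.4] M [ 0.42 -0.38  0.29]
```

>>> drive_tool:
  commands:
    - {"dx": 0.001,"dy": 0,"dz": -0.003,"wx": 0,"wy": 0.022,"wz": 0,"grip": 10}

```text
time_s: 24.3
position: [0.523, 0.2318, 0.1316]
tcp_rot: [[0.691, 0.002, 0.723], [-0.723, 0.0, 0.691], [0.001, -1.0, 0.002]]
force: [2.2, 2.3, -4.1]
opening: 0.23
```

```bash
python3 tip.py
```

```text
24.3 yaw -46.3 z 0.1316 tipz 0.0302 err mm [-0.16 -0.22] move dx 0.001 dz -0.007 tilt [0.002  0.0003] level wx -0.0010 wz 0.0007 F [ 2.2  2.3 -4.1] M [ 0.63 -0.47  0.6 ]
```

>>> drive_tool:
  commands:
    - {"dx": 0.001,"dy": 0,"dz": 0,"wx": 0,"wy": 0.022,"wz": 0,"grip": 10}

```text
time_s: 24.42
position: [0.5229, 0.2317, 0.1316]
tcp_rot: [[0.666, 0.002, 0.746], [-0.746, -0.0, 0.666], [0.001, -1.0, 0.001]]
force: [3.1, 2.0, -3.1]
opening: 0.23
```

```bash
python3 tip.py
```

```text
24.425 yaw -48.3 z 0.1316 tipz 0.0302 err mm [ 0.02 -0.08] move dx 0.002 dz -0.001 tilt [ 0.0017 -0.0002] level wx -0.0007 wz 0.0008 F [ 3.1  2.  -3.1] M [ 0.65 -0.45  0.85]
```

>>> drive_tool:
  commands:
    - {"dx": -0.002,"dy": 0,"dz": 0,"wx": 0,"wy": -0.028,"wz": 0,"grip": 10}
    - {"dx": -0.002,"dy": 0,"dz": 0,"wx": 0,"wy": -0.028,"wz": 0,"grip": 10}

```text
time_s: 24.68
position: [0.5229, 0.2317, 0.1316]
tcp_rot: [[0.727, 0.002, 0.686], [-0.686, 0.001, 0.727], [0.001, -1.0, 0.002]]
force: [3.3, 2.3, -2.9]
opening: 0.233
```

```bash
python3 tip.py
```

```text
24.675 yaw -43.4 z 0.1316 tipz 0.0302 err mm [-0.06 -0.06] move dx -0.000 dz -0.002 tilt [0.0016 0.0006] level wx -0.0010 wz 0.0005 F [ 3.3  2.3 -2.9] M [ 0.41 -0.49 -0.08]
```

>>> drive_tool:
  commands:
    - {"dx": 0,"dy": 0,"dz": 0.02,"wx": 0,"wy": 0,"wz": 0,"grip": 10}
    - {"dx": 0,"dy": 0,"dz": 0,"wx": 0,"wy": 0,"wz": 0,"grip": 10}

```text
time_s: 24.92
position: [0.5231, 0.2319, 0.1316]
tcp_rot: [[0.727, 0.001, 0.687], [-0.687, -0.0, 0.727], [0.001, -1.0, 0.0]]
force: [2.3, 1.1, -2.4]
opening: 0.227
```

```bash
python3 tip.py; python3 look.py 5 340 520 120 290 4
```

```text
24.925 yaw -43.4 z 0.1316 tipz 0.0302 err mm [-0.12 -0.15] move dx 0.000 dz -0.005 tilt [ 0.0006 -0.0004] level wx -0.0000 wz 0.0004 F [ 2.3  1.1 -2.4] M [ 0.25 -0.45 -0.03]
```

View pics/scene5.png

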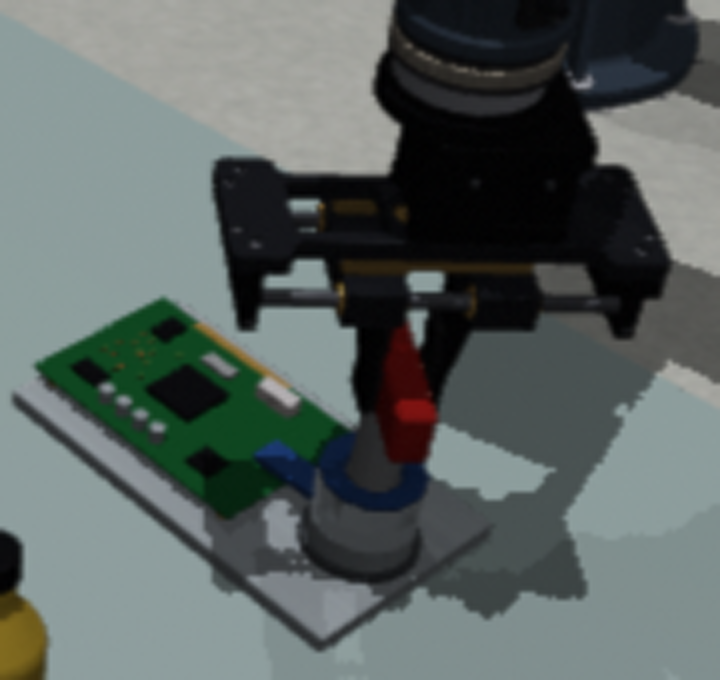

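```bash
cat > tab.py <<'E'
import sys
from h import *
for k in sys.argv[1:]:
    f=np.load(f"scene{k}.npz"); W,h=cloud(f["p"],f["d"],f["K"],f["T"]); C=np.array([.5215,.2301])
    r=np.hypot(W[...,0]-C[0],W[...,1]-C[1])
    m=blue(h)&(W[...,2]>.02)&(W[...,2]<.036)&(r>.03)&(r<.072); vu=np.argwhere(m)[:,::-1].astype(float)
    g=plane(vu,.030,f["K"],f["T"])[:,:2]-C; far=g[np.hypot(*g.T)>.045]
    for q in (g,far): v=q.mean(0); print(k,len(q),"tab angle %.1f"%np.degrees(np.arctan2(v[1],v[0])),"rmax %.4f"%np.hypot(*q.T).max())
E
python3 tab.py 0 4 5; sed -i 's/"scene"); c/"scene"); c/' look.py
```

```text
0 120 tab angle -27.9 rmax 0.0681
0 73 tab angle -27.7 rmax 0.0681
4 104 tab angle -68.2 rmax 0.0660
4 63 tab angle -68.4 rmax 0.0660
5 84 tab angle -90.2 rmax 0.0658
5 56 tab angle -90.8 rmax 0.0658
```

>>> drive_tool:
  commands:
    - {"dx": 0,"dy": 0,"dz": 0,"wx": 0,"wy": 0,"wz": 0,"grip": 60}
    - {"dx": 0,"dy": 0,"dz": 0,"wx": 0,"wy": 0,"wz": 0,"grip": 60}
    - {"dx": 0,"dy": 0,"dz": 0,"wx": 0,"wy": 0,"wz": 0,"grip": 60}
    - {"dx": 0,"dy": 0,"dz": 0,"wx": 0,"wy": 0,"wz": 0,"grip": 60}
    - {"dx": 0,"dy": 0,"dz": 0,"wx": 0,"wy": 0,"wz": 0,"grip": 60}
    - {"dx": 0,"dy": 0,"dz": 0,"wx": 0,"wy": 0,"wz": 0,"grip": 60}

```text
time_s: 25.72
position: [0.5227, 0.232, 0.1314]
tcp_rot: [[0.728, -0.0, 0.686], [-0.686, -0.0, 0.728], [0.0, -1.0, -0.0]]
force: [-0.5, 0.4, 0.1]
opening: 0.681
```

Released, force zero. Retreat straight up.

>>> drive_tool:
  commands:
    - {"dx": 0,"dy": -0.3,"dz": 0,"wx": 0,"wy": 0,"wz": 0,"grip": 60}
    - {"dx": 0,"dy": -0.6,"dz": 0,"wx": 0,"wy": 0,"wz": 0,"grip": 60}
    - {"dx": 0,"dy": -0.8,"dz": 0,"wx": 0,"wy": 0,"wz": 0,"grip": 60}
    - {"dx": 0,"dy": -0.8,"dz": 0,"wx": 0,"wy": 0,"wz": 0,"grip": 60}
    - {"dx": 0,"dy": -0.5,"dz": 0,"wx": 0,"wy": 0,"wz": 0,"grip": 60}
    - {"dx": 0,"dy": 0,"dz": 0,"wx": 0,"wy": 0,"wz": 0,"grip": 60}

```text
time_s: 26.48
position: [0.524, 0.2324, 0.2539]
tcp_rot: [[0.728, 0.005, 0.686], [-0.686, 0.001, 0.728], [0.003, -1.0, 0.004]]
force: [-0.5, -0.3, -0.2]
opening: 0.69
```

```bash
python3 tip.py; python3 look.py 6 240 520 120 330 2; python3 tab.py 6
python3 - <<'E'
from h import *
f=np.load("scene6.npz"); W,h=cloud(f["p"],f["d"],f["K"],f["T"])
m=red(h)&(W[...,2]>.09)&(W[...,2]<.16)&(np.hypot(W[...,0]-.5215,W[...,1]-.23)<.07); q=W[m]
print("handle z",np.percentile(q[:,2],[2,50,98]).round(4)); t=q[q[:,2]>np.percentile(q[:,2],98)-.006]; print(cv2.minAreaRect((t[:,:2]*1e3).astype(np.float32)))
m=green(h)&(W[...,2]>.012)&(W[...,2]<.04)&(W[...,1]>0)&(W[...,1]<.4)&(W[...,0]>.3)
print(cv2.minAreaRect((plane(np.argwhere(m)[:,::-1].astype(float),.022,f["K"],f["T"])[:,:2]*1e3).astype(np.float32)))
E
```

```text
26.475 yaw -43.3 z 0.2539 tipz 0.1525 err mm [-1.48 -0.74] move dx -0.014 dz -0.039 tilt [0.0052 0.0008] level wx -0.0026 wz 0.0021 F [-0.5 -0.3 -0.2] M [-0.06  0.17 -0.06]
6 71 tab angle -90.2 rmax 0.0651
6 45 tab angle -90.9 rmax 0.0651
handle z [0.1326 0.135  0.1372]
((524.1832275390625, 231.38917541503906), (85.85954284667969, 17.53006935119629), 46.507713317871094)
((514.5715942382812, 109.7335433959961), (148.728271484375, 98.70323181152344), 85.7784652709961)
```

View pics/scene6.png

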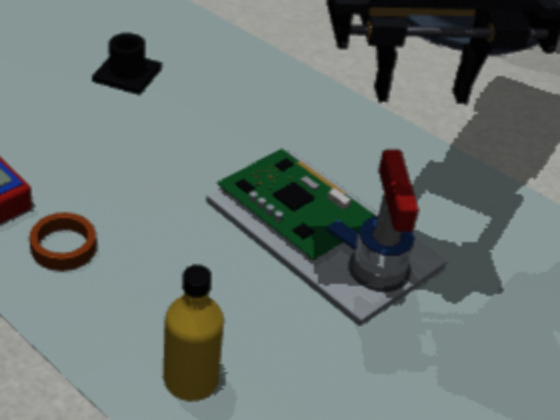

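```bash
python3 - <<'E'
from rig import imaging
from h import *
p,d=imaging.capture("top"); c=imaging.get_calibration("top"); K,T=c["mtx"],c["world_to_cam"]
np.savez("top6.npz",p=p,d=d,K=K,T=T)
cv2.imwrite("pics/top6.png",cv2.resize(p[200:310,170:330,::-1],None,fx=5,fy=5,interpolation=cv2.INTER_CUBIC))
for n in ("top0","top6","scene0","scene6"):
    f=np.load(n+".npz"); W,h=cloud(f["p"],f["d"],f["K"],f["T"]); C=np.array([.5215,.2301])
    b=(h[...,0]>98)&(h[...,0]<130)&(h[...,1]>90)&(h[...,2]>15)
    v,u=np.mgrid[:400,:640]; g=plane(np.c_[u.ravel(),v.ravel()].astype(float),.030,f["K"],f["T"])[:,:2]-C
    r=np.hypot(*g.T); m=b.ravel()&(r>.044)&(r<.07)&(W[...,2].ravel()<.045); q=g[m]; a=np.degrees(np.arctan2(q[:,1],q[:,0]))
    print(n,m.sum(),"angle mean %.1f"%a.mean(),np.percentile(a,[3,97]).round(1),"half-width mm",(np.abs(np.radians(np.ptp(np.percentile(a,[3,97])))/2*r[m].mean()*1e3)).round(1))
E
```

```text
top0 66 angle mean -28.7 [-37.1 -20.2] half-width mm 8.0
top6 67 angle mean -92.0 [-99.9 -83.5] half-width mm 7.8
scene0 98 angle mean -28.4 [-37.4 -15.8] half-width mm 10.6
scene6 70 angle mean -88.5 [-98.4 -78.4] half-width mm 9.6
```

View pics/top6.png

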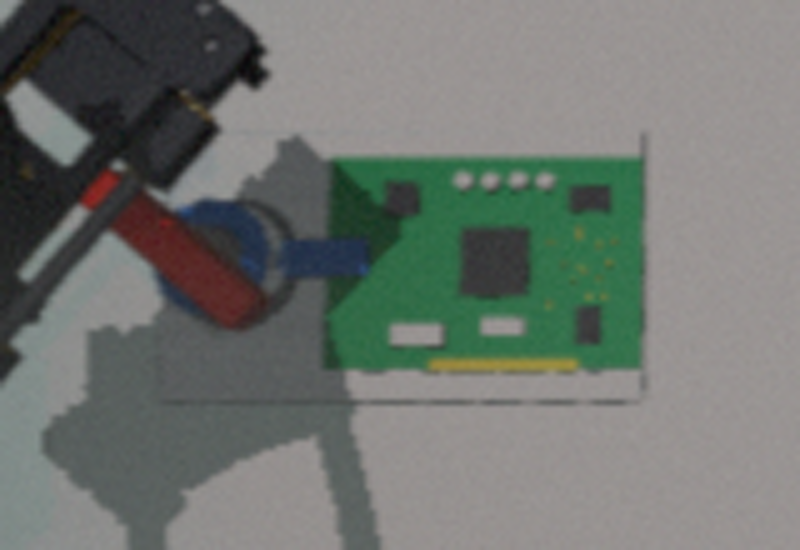

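```bash
python3 -c "
from rig import workorder; print(workorder.hand_in())"
```

```text
the job is handed in; nothing more can be done
None
```

The job is done and handed in at about 26.5 s, inside the 64 s limit. The key is standing in the socket, and the blue tab is over the board against its stop.

**What I did**
- I lifted the key from its stand and lowered it into the post's bore.
- I felt for the hex socket with mostly 3–6 N of push. The first 60° clockwise sweep missed it because the tip was about 0.5 mm or more off centre. I then found the centre by touching the bore walls and swept back, and it dropped in at a tool angle of about 20–25°.
- I lowered it to the bottom of the socket and turned it clockwise until the torque rose from 0.11 to 0.85 N·m, which I took as the stop. Then I let the twist out, opened the fingers and lifted straight up.

**Last checks**
- **Key:** the top of the handle is at 135 mm, so the tip is at 30 mm, the socket floor.
- **Robot:** the wrist force is about zero, and in the picture the open gripper hangs clear above the key.
- **Other objects:** the tape roll and bottle look in place in the last picture. The multimeter is only partly in view, and I did not measure any of the three.
- **Tab angle, not fully in agreement:** the fixture's own direction gives about -94° for the stop. The top view measured -92°, with the tab's edge within about 1.5° of parallel to the board. The scene view gave -88° to -91°, with part of the tab shadowed or hidden. I relied on the stop torque and the top view.

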